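# File a sample board in the lever arch file

## Robot

A 7-joint arm with a two-finger parallel gripper is mounted at the origin on a cart in front of the work surface, level with it; the furniture and walls round the work are solid. World frame = base frame: x ahead of the robot, y to its left, z up, the work surface at z = 0. Lengths are in m, angles in rad, forces in N, time in s.
With the tool pointing down it reaches from about 0.375 to 0.925 m from the base axis. Payload 3.1 kg.
Tool frame: the origin (TCP) lies at the very end of the fingers, on their centre line; the grasp point (between the pads) lies 19 mm behind it; z points along the fingers, y is the direction in which the jaws open and shut (so a half turn about z gives the same grasp; the last joint's range is limited). The gripper opens to 85 mm and grips with 20 to 120 N. Pads are 22 mm wide; open, the fingers measure 114 mm over their backs; the gripper's body (76 mm by 85 mm) begins 54 mm behind the grasp point. The pads swing forward as they close: fully open they stand 13 mm farther back than shut.
Start: joints at [1.218, 0.383, 0.044, 1.598, -0.018, 1.161, -0.05], TCP at [0.164, -0.629, 0.196] pointing down, gripper open.
Joint ranges: [-2.61, 2.61], [-0.41, 2.15], [-1.48, 1.57], [0, 2.5], [-1.57, 4.71], [0.05, 1.97], [-2.85, 2.85]. Speed limits (rad/s): [2.79, 2.79, 3.14, 3.14, 3.14, 3.14, 3.14].

## Interface

Orientations are given as a 3x3 rotation matrix whose columns are the frame's x, y, z axes.
In Python, from station import observe, cams, job gives the robot as it stands.
- The arm moves only by the tool servo_tool, never from a script. Its argument "targets" is a list that holds one entry, the list of rows, each a list of 6 numbers: the shift along the tool's x, y, z in cm, then the turn, a rotation vector about the tool's x, y, z in rad. In form: [[[x, y, z, rx, ry, rz], ...]]. A call has 1 to 12 rows; each row is the pose to reach, as a shift and turn from the pose commanded when the call began, along the tool's axes at that moment; what a row does not reach only later rows make up. A row lasts 1/12 s, in which the tool goes at most 41.7 mm and 7.16 degrees, less where a joint would pass 70% of its speed; a pose out of reach is approached as far as the arm can. A call with a gripper value outside its range is refused whole. "grip" is the closure, from 0 (fully open) to 1 (shut), set as the call begins (left out, the last holds). The fingers move at their own pace and stop on an object; "newtons" is the grip in N (left out, the last holds). Time passes only in rows, so rows that repeat a pose let the fingers close. It gives the time, the measured TCP pose, the force and the opening at its end, in the units of the state.
- observe(): the state, without advancing time (a new reading comes with each control period).
- cams.camera(name): name is "scene" or "top" or "wrist"; returns (picture, depth): 480x640x3 uint8, blue, green, red; 480x640 float32, m along the optical axis (not along the pixel's ray), 0 where there is no reading.
- cams.camera_model(name): a dict with "camera_matrix" (3x3 intrinsics, pixels), "pose" (4x4, takes a point from camera to world coordinates); the wrist camera has in their place "T_tool_cam" (4x4, takes a point from camera to tool coordinates, whose origin is the TCP and whose axes are the flange's). Camera axes: x right, y down, z forward; pixel columns grow to the right and rows downward; lengths in m; the calibration is good to about 2 mm. The wrist camera is an equidistant fisheye: a pixel r from the principal point sees the ray r / f radians off the axis. A picture is of the moment at which its call begins: read the wrist's pose just before it. camera_model takes no time and is no camera call.
- job.sign_off(): hands the job in, once; it reports no verdict.
The state is a dict: "t": time; "joint_pos": joint angles; "qvel": joint speeds; "effort": joint torques, N m; "eef_pos": TCP position; "tcp_rot": TCP orientation; "wrist_force": force on the tool from outside, world axes, zero at the start; "torque": the same for the moment, N m; "width": finger opening in m.
Only numpy, scipy, OpenCV 4.12 (cv2) and the standard library are available. Lean on these libraries where they do the work, as an engineer would, in place of code of your own. Each camera call takes 0.05 s, during which the arm holds its last target.

## Task

Lift the lever of the open lever arch file so that its rings spring open, thread the loose sample board (the one with the clear specimen box) onto both posts and lower it gently flat onto the boards already filed, then press the lever down until it is fully home and the rings are closed. Do not force the board or the lever, and leave the things lying round the file alone.

Things in the scene. Friction and masses are not known exactly. Their poses are not given: they have to be found in the camera images.
- file: dark blue A5 lever arch file lying open and flat, fixed. Origin: on the worktop midway between its two posts; x along the post line to the file's far end, y to the spine and front cover (left), z up. Covers 3 mm thick, 230 mm along x; back cover from y -80 to +72 mm, spine and front cover on to +296 mm. Filed boards (114 x 82 mm pack) lie on the posts from y +11 to -71 mm
- ring_lever (a joint): angle of the lever's root: 0 home (rings closed), 1.15 fully up (rings open), hard stops at both. An over-centre spring holds it down below 0.07 rad and throws it up by itself beyond. Closing takes up to 13 N square to the lever at its finger end, most near 0.7 rad, nothing at 0.07; let go below 0.03 it drops home, above it may spring back. The rings turn with it
- lever_end (a joint): flex of the lever's springy finger end against its root, rad; 0 unloaded, negative when pressed down, positive when pulled up. About 0.02 for 10 N at lever_grip, so the finger end alone does not show that the root is home. It bends at 0.05 (25 N)
- lever_grip (a point): middle of the lever's steel finger end, 47 mm from the hinge: 14 mm wide along file y, 6 mm thick, with a rolled edge 9 mm thick 10 mm further out. Use has bent it up or down: home, it is 19 to 27 mm above the worktop. Pinch its sides to lift it (4 N), push on its upper face to close. It swings up and towards file +x
- lever_hinge (a point): middle of the lever's hinge, which lies along file y; at file x -52, y +33 mm, 22 mm above the worktop. Home, the lever points from here to file -x
- post_far (a point): rounded top of the fixed steel post at file x +40 mm, y 0: 4.6 mm thick, 46 mm above the worktop. The pack of boards already filed lies round the posts; its top is 8 to 26 mm above the worktop, differs each time and is not measured: feel for it
- post_near (a point): rounded top of the other fixed post, at file x -40 mm, y 0, same height. Two wire rings, on a shaft at file y +52 mm, close onto the post tops (ring tops 54 mm high); open, they stand up to 80 mm high at file y +30 to +80 mm, clear of the posts
- sample_board: loose stiff grey board 116 (x) x 84 (y) x 4 mm, 60 to 130 g, lying flat; on it, fixed, a clear lidded specimen box 38 x 38 mm, 19 mm high, centred at x 0, y -4 mm: grip this by its sides. Origin: centre of the underside, z up. Two round brass-rimmed holes at y +30, x +40 and -40 mm. In the file its x and y axes run along the file's, box up
- hole_far (a point): centre, on the board's underside, of the hole at x +40 mm, 6.8 mm wide; it goes over post_far
- hole_near (a point): centre, on the board's underside, of the hole at x -40 mm, 6.8 mm wide; it goes over post_near
- bench_vice: dark green bench vice, 124 x 93 mm, 88 mm high, fixed between the board's side of the worktop (left) and the file: pass above it; origin under its middle
- pencil: yellow pencil 136 mm long near the front edge, to be left alone; origin at its middle
- folding_loupe: small folding loupe 27 x 42 x 13 mm, left at the front, to be left alone; origin under its middle
- petri_dish: glass petri dish 69 mm across, 17 mm high, right of the file on the green mat, to be left alone; origin under its middle
- steel_cup: small lidded steel cup 37 mm across and high, behind the vice on the left, to be left alone; origin under its middle

How it is judged:
On the way, in this order (a step that is already met when the one before it is completed fails the run):
1. the lever is lifted and the rings have sprung fully open (value of joint ring_lever above 1.05 rad), for 0.2 s.
2. with the rings open, the board is on both posts and lies still and flat on the boards already filed (value of joint ring_lever above 0.9 rad and horizontal distance between hole_far and post_far below 0.003 m and horizontal distance between hole_near and post_near below 0.003 m and z of each of hole_far, hole_near in the frame of file below 0.031 m and angle between sample_board's own z axis and vertical below 0.06 rad and contact force between sample_board and file above 0.15 N and linear speed of sample_board below 0.01 m/s), for 0.6 s.
At the end, for the whole second after the job is handed in: the lever is home (within 0.025 rad) with the rings closed, and the board lies at rest in the file, flat (within 0.06 rad), each hole within 3 mm of its own post, its underside less than 31 mm above the worktop (value of joint ring_lever below 0.025 rad and horizontal distance between hole_far and post_far below 0.003 m and horizontal distance between hole_near and post_near below 0.003 m and z of each of hole_far, hole_near in the frame of file below 0.031 m and angle between sample_board's own z axis and vertical below 0.06 rad and linear speed of sample_board below 0.01 m/s); the robot touches nothing.
It fails at once if the lever's finger end is bent by pressing it too hard (flexed beyond -0.05 rad, about 25 N) (value of joint lever_end below -0.05 rad).
It fails at once if the lever's finger end is bent by pulling it up too hard (value of joint lever_end above 0.05 rad).
It fails at once if the board is forced against the posts, rings or filed boards with over 20 N (contact force between sample_board and file above 20 N).
It fails at once if the board, on the posts, is dropped (falls faster than 0.18 m/s) instead of being lowered (horizontal distance between hole_far and post_far below 0.006 m and horizontal distance between hole_near and post_near below 0.006 m and z of hole_far in the frame of file below 0.045 m and linear speed of sample_board above 0.18 m/s).
It fails at once if a thing lying round the file is pushed away by over 3 cm (distance of any of pencil, folding_loupe, petri_dish, steel_cup from where it was at the start of the episode above 0.03 m).
It also fails if it takes over 72 s, if anything falls off the work surface, if the arm or the gripper's body presses on something with over 40 N, if the wrist force passes 120 N, or if a joint passes its speed limit or range.

## Working session

There is one attempt and no reset: what is moved stays moved. The work goes in short steps, Python scripts to look and compute and a tool call to move; the robot and the scene stay as the last step left them, time stands still between calls to the robot, and variables do not carry over. Pictures are saved under pics/ and viewed, and the job is handed in when it is done.

Besides the shell and the picture viewer there is one more tool, called after "Call:" as name(argument=value, ...) on one line, values as JSON. servo_tool: Moves the arm, as the interface text tells. Its arguments: {"type":"object","properties":{"targets":{"type":"array"},"grip":{"type":"number"},"newtons":{"type":"number"}},"required":["targets"]}

```bash
ls; mkdir -p pics; python3 - <<'E'
from station import observe,cams,job
import cv2,numpy as np
s=observe();print({k:np.round(v,3).tolist() for k,v in s.items()})
for n in ["scene","top","wrist"]:
    im,d=cams.camera(n);cv2.imwrite(f"pics/{n}0.png",im);np.save(f"pics/{n}0.npy",d)
    m=cams.camera_model(n);print(n,{k:np.round(v,4).tolist() if not isinstance(v,str) else v for k,v in m.items()})
E
```

```text
pics
{'t': 0.0, 'joint_pos': [1.218, 0.384, 0.044, 1.6, -0.018, 1.161, -0.05], 'qvel': [-0.0, 0.0, -0.002, -0.001, 0.001, -0.001, -0.001], 'effort': [-0.0, -43.346, 1.025, -24.952, 0.011, 0.011, -0.0], 'eef_pos': [0.164, -0.628, 0.195], 'tcp_rot': [[0.968, 0.252, -0.001], [0.252, -0.968, 0.002], [-0.0, -0.003, -1.0]], 'wrist_force': [0.193, 0.28, -0.555], 'torque': [0.01, -0.041, 0.017], 'width': 0.086}
scene {'camera_matrix': [[560.9762, 0.0, 320.7219], [0.0, 560.9762, 239.2036], [0.0, 0.0, 1.0]], 'pose': [[-0.5274, -0.3591, 0.77, -0.4085], [-0.8493, 0.247, -0.4665, 0.5438], [-0.0226, -0.9, -0.4352, 0.5686], [0.0, 0.0, 0.0, 1.0]]}
top {'camera_matrix': [[542.5571, 0.0, 326.4665], [0.0, 542.5571, 241.0723], [0.0, 0.0, 1.0]], 'pose': [[0.0252, -0.9916, 0.1266, 0.3513], [-0.9996, -0.0236, 0.0145, -0.0301], [-0.0114, -0.1269, -0.9918, 1.1959], [0.0, 0.0, 0.0, 1.0]]}
wrist {'camera_matrix': [[371.6483, 0.0, 312.7052], [0.0, 371.6483, 239.4475], [0.0, 0.0, 1.0]], 'T_tool_cam': [[0.0006, -0.9642, -0.2651, 0.0674], [1.0, 0.0005, 0.0005, 0.0004], [-0.0004, -0.2651, 0.9642, -0.1772], [0.0, 0.0, 0.0, 1.0]]}
```

View pics/scene0.png

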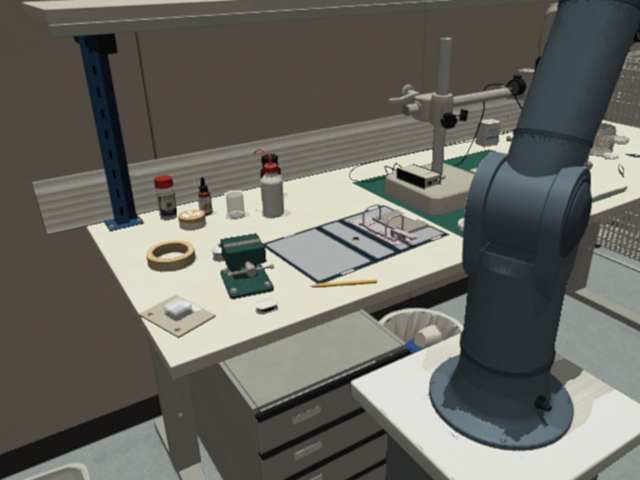

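View pics/top0.png

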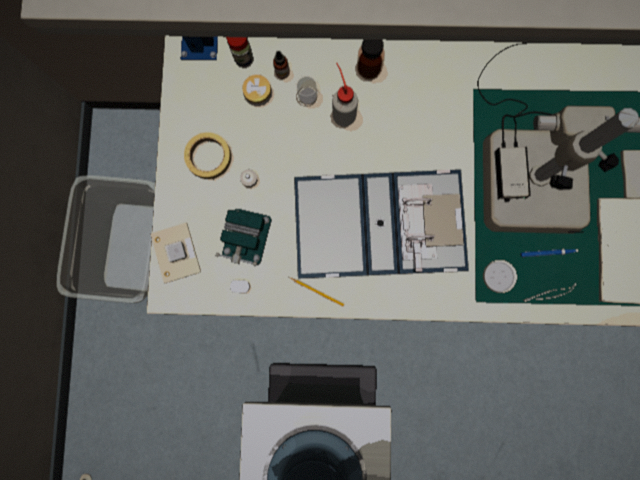

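View pics/wrist0.png

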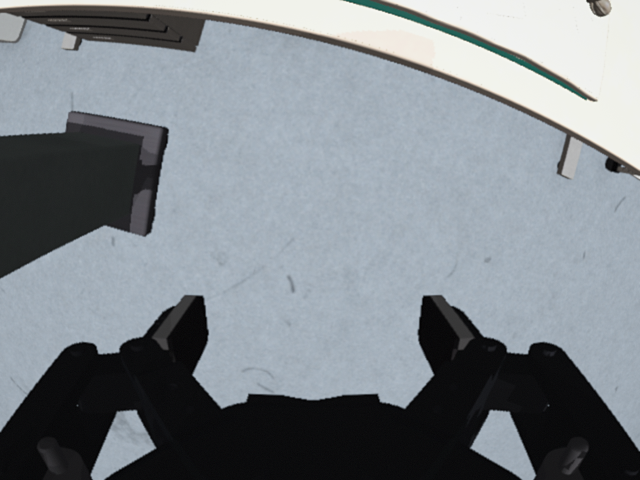

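```bash
python3 - <<'E'
import cv2,numpy as np
im=cv2.imread("pics/top0.png")
cv2.imwrite("pics/t_file.png",cv2.resize(im[160:285,380:480],None,fx=6,fy=6,interpolation=cv2.INTER_CUBIC)[:,:800][:600+150])
c=cv2.resize(im[165:285,385:475],None,fx=5,fy=5,interpolation=cv2.INTER_CUBIC);cv2.imwrite("pics/t_file.png",c)
c=cv2.resize(im[215:290,140:275],None,fx=5.9,fy=5.9,interpolation=cv2.INTER_CUBIC);cv2.imwrite("pics/t_board.png",c)
im=cv2.imread("pics/scene0.png")
c=cv2.resize(im[195:265,330:460],None,fx=6,fy=6,interpolation=cv2.INTER_CUBIC);cv2.imwrite("pics/s_file.png",c)
E
```

```text
(no output)
```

View pics/t_file.png

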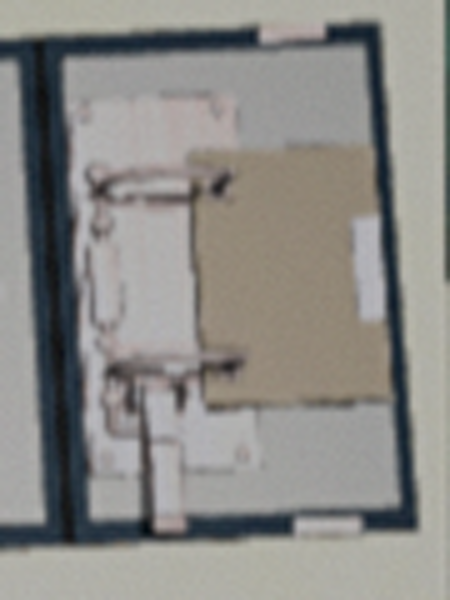

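View pics/t_board.png

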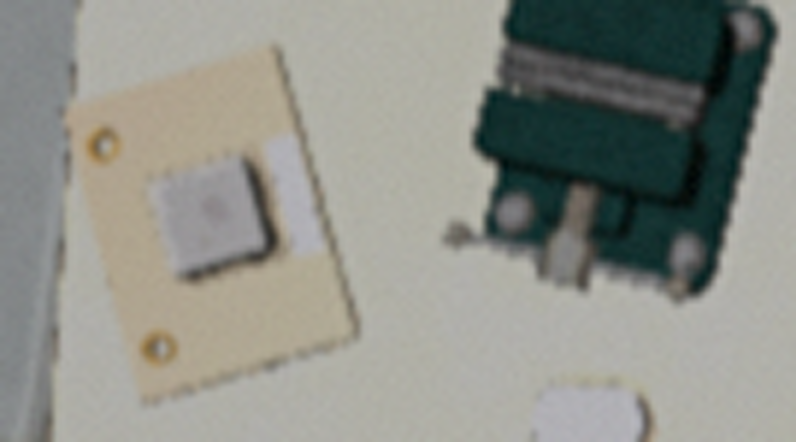

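View pics/s_file.png

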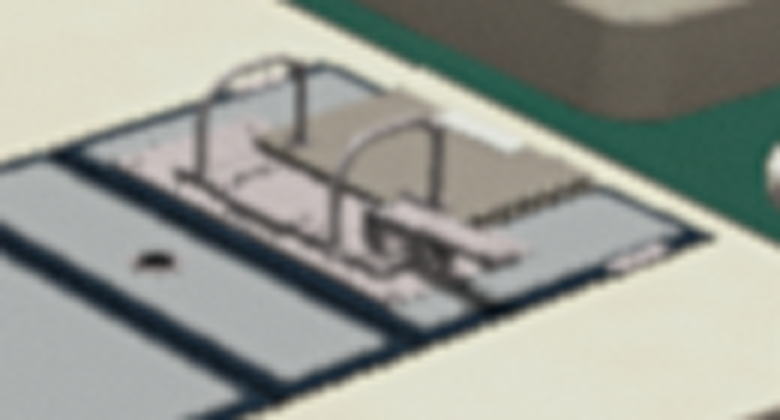

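```bash
cat > h.py <<'E'
import numpy as np,cv2
from station import observe,cams,job
def pose(name,s=None):
    m=cams.camera_model(name)
    if name!="wrist": return m["camera_matrix"],np.array(m["pose"])
    s=s or observe(); T=np.eye(4);T[:3,:3]=s["tcp_rot"];T[:3,3]=s["eef_pos"]
    return m["camera_matrix"],T@np.array(m["T_tool_cam"])
def ray(name,uv,s=None):
    K,T=pose(name,s);K=np.array(K)
    x=(uv[0]-K[0,2])/K[0,0];y=(uv[1]-K[1,2])/K[1,1]
    if name=="wrist":
        r=np.hypot(x,y)+1e-12;d=np.array([x/r*np.sin(r),y/r*np.sin(r),np.cos(r)])
    else: d=np.array([x,y,1.])
    d=T[:3,:3]@d;return T[:3,3],d/np.linalg.norm(d)
def on(name,uv,z,s=None):
    o,d=ray(name,uv,s);return o+d*(z-o[2])/d[2]
def px(name,P,s=None):
    K,T=pose(name,s);K=np.array(K);p=np.linalg.inv(T)@np.append(P,1);p=p[:3]
    if name=="wrist":
        r=np.hypot(p[0],p[1]);th=np.arctan2(r,p[2]);return np.array([K[0,2]+K[0,0]*th*p[0]/r,K[1,2]+K[1,1]*th*p[1]/r])
    return (K@p)[:2]/p[2]
def snap(fn,name="wrist"):
    s=observe();im,d=cams.camera(name);cv2.imwrite(f"pics/{fn}.png",im);np.save(f"pics/{fn}.npy",d)
    import pickle;pickle.dump(s,open(f"pics/{fn}.pkl","wb"));return s,im,d
def filexf(O,yaw,p):
    c,s_=np.cos(yaw),np.sin(yaw);return np.array([O[0]+c*p[0]-s_*p[1],O[1]+s_*p[0]+c*p[1],p[2]])
def rel(target,R=None):
    "tool-frame shift in cm to world target"
    s=observe();return np.array(s["tcp_rot"]).T@(np.array(target)-s["eef_pos"])*100
def st():
    s=observe();print("t %.2f"%s["t"],"tcp",np.round(s["eef_pos"],4),"F",np.round(s["wrist_force"],2),"w",round(float(s["width"]),4),"q",np.round(s["joint_pos"],2));return s
E
python3 - <<'E'
from h import *
A=on("top",(460.6,169.4),.003);B=on("top",(468,270.4),.003);print("corners",A,B)
v=A-B;print(np.linalg.norm(v),"yaw",np.arctan2(v[1],v[0]))
for p in [(430,201.6),(432,237)]:print("post",on("top",p,.05))
pf,pn=on("top",(430,201.6),.05),on("top",(432,237),.05);v=pf-pn;print(np.linalg.norm(v),np.arctan2(v[1],v[0]))
print("lever tip",on("top",(419,269),.025))
s=5.9
h=[on("top",(140+a/s,215+b/s),.004) for a,b in [(103,145),(160,348)]];print("holes",h,np.linalg.norm(h[0]-h[1]))
v=h[0]-h[1];print("board yaw",np.arctan2(v[1],v[0]))
print("box top",on("top",(140+212/s,215+213/s),.023))
E
```

```text
corners [ 0.67308311 -0.31005913  0.003     ] [ 0.4460097  -0.32487389  0.003     ]
0.22755616419805946 yaw 0.06514983136239365
post [ 0.58810526 -0.23317386  0.05      ]
post [ 0.51157088 -0.23749799  0.05      ]
0.07665643797896629 0.05643924726807077
lever tip [ 0.44471857 -0.21408479  0.025     ]
holes [array([0.49780715, 0.36318323, 0.004     ]), array([0.42188772, 0.33684048, 0.004     ])] 0.08035981392456978
board yaw 0.3339845588709027
box top [0.47110634 0.31483024 0.023     ]
```

```bash
python3 - <<'E'
from h import *
print(rel([.45,-.205,.13]),rel([.40,-.30,.2]))
E
```

```text
[ 38.38094009 -33.72062249   6.55524432] [ 31.14664229 -25.80294626  -0.46083283]
```

Call:
servo_tool(targets=[[[31.1,-25.8,-0.5,0,0,0.19],[31.1,-25.8,-0.5,0,0,0.19],[31.1,-25.8,-0.5,0,0,0.19],[31.1,-25.8,-0.5,0,0,0.19],[31.1,-25.8,-0.5,0,0,0.19],[31.1,-25.8,-0.5,0,0,0.19],[31.1,-25.8,-0.5,0,0,0.19],[31.1,-25.8,-0.5,0,0,0.19],[31.1,-25.8,-0.5,0,0,0.19],[38.4,-33.7,6.5,0,0,0.19],[38.4,-33.7,6.5,0,0,0.19],[38.4,-33.7,6.5,0,0,0.19]]])

```text
t: 1.15
eef_pos: [0.4389, -0.2263, 0.1436]
tcp_rot: [[0.998, 0.065, 0.001], [0.065, -0.998, -0.001], [0.001, 0.001, -1.0]]
wrist_force: [1.1, -1.2, 0.3]
width: 0.0856
```

Call:
servo_tool(targets=[[[0,0,0,0,0,0],[0,0,0,0,0,0]]])

```text
t: 1.32
eef_pos: [0.438, -0.2242, 0.1422]
tcp_rot: [[0.997, 0.072, -0.003], [0.072, -0.997, 0.002], [-0.003, -0.002, -1.0]]
wrist_force: [-0.9, 0.4, 0.0]
width: 0.0853
```

```bash
python3 - <<'E'
from h import *
s,im,d=snap("w1");st()
E
```

```text
t 1.37 tcp [ 0.4377 -0.2269  0.1431] F [-0.68 -0.36  1.59] w 0.0852 q [ 0.64  0.16 -0.26  2.01  0.05  0.98 -1.15]
```

View pics/w1.png

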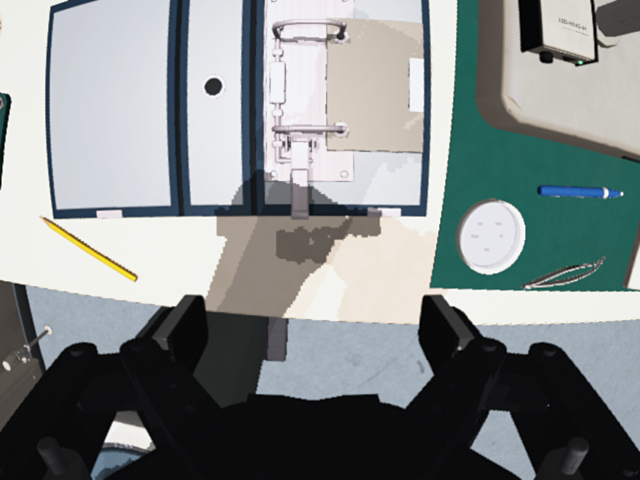

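```bash
python3 - <<'E'
from h import *
im=cv2.imread("pics/w1.png")
c=cv2.resize(im[10:225,255:375],None,fx=4.5,fy=4.5,interpolation=cv2.INTER_CUBIC)
cv2.imwrite("pics/w1c.png",cv2.resize(im[10:145,260:370],None,fx=4.4,fy=4.4,interpolation=cv2.INTER_CUBIC))
cv2.imwrite("pics/w1d.png",cv2.resize(im[125:225,265:375],None,fx=6,fy=6,interpolation=cv2.INTER_CUBIC))
E
```

```text
(no output)
```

View pics/w1c.png

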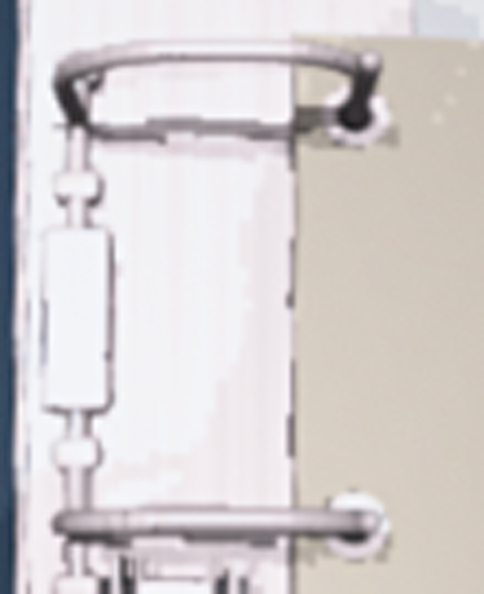

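View pics/w1d.png

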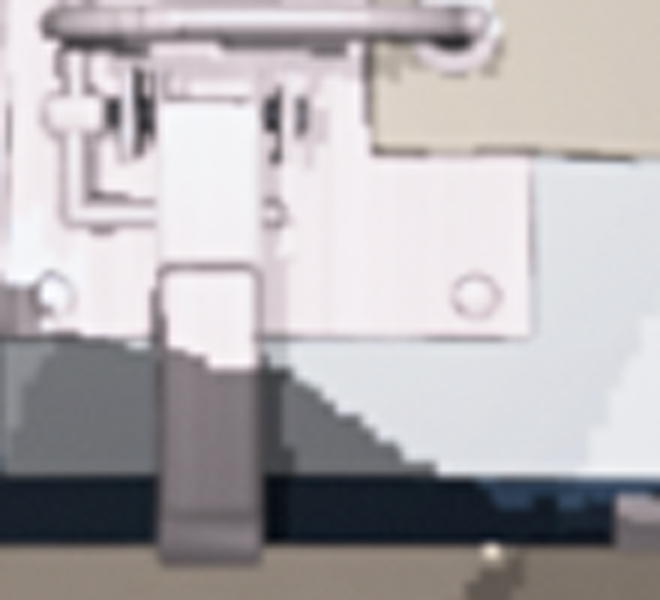

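```bash
python3 - <<'E'
from h import *
import pickle
s=pickle.load(open("pics/w1.pkl","rb"))
f=lambda u,v,z:on("wrist",(u,v),z,s)
pf=f(344.1,25,.048);pn=f(345.2,128.6,.048);v=pf-pn
print(pf,pn,np.linalg.norm(v),np.arctan2(v[1],v[0]),(pf+pn)/2)
for z in(.022,.030):
  a,b=f(291.7,212,z),f(308.3,212,z);print("lever sides",a,b,np.linalg.norm(a-b),"tip",f(300,218.7,z))
im=cv2.imread("pics/w1.png");
hsv=cv2.cvtColor(im,cv2.COLOR_BGR2HSV)
# cover corners
print("corner right bottom", f(427,215,.003),"left bottom",f(54,216,.003))
a,b=f(54,216,.003),f(427,215,.003);print(np.linalg.norm(a-b), np.arctan2(a[1]-b[1],a[0]-b[0])-np.pi/2)
# depth at lever & pack
d=np.load("pics/w1.npy")
for (u,vv) in [(300,205),(300,213),(300,190),(380,100),(380,60),(345,128),(344,25),(300,100)]:
  o,r=ray("wrist",(u,vv),s);K,T=pose("wrist",s);zc=d[vv,u];P=o+r*zc/(r@T[:3,2]);print((u,vv),P.round(4))
E
```

```text
[ 0.59322986 -0.23599207  0.048     ] [ 0.5150096  -0.24232651  0.048     ] 0.07847632421494355 0.08080572662616786 [ 0.55411973 -0.23915929  0.048     ]
lever sides [ 0.44528411 -0.20664915  0.022     ] [ 0.44624701 -0.22016296  0.022     ] 0.013548075704124756 tip [ 0.4401772  -0.21377345  0.022     ]
lever sides [ 0.44691275 -0.20701167  0.03      ] [ 0.44784974 -0.22016181  0.03      ] 0.01318347773407418 tip [ 0.44194328 -0.21394425  0.03      ]
corner right bottom [ 0.4482283  -0.32624843  0.003     ] left bottom [0.42370703 0.04497879 0.003     ]
0.3720362061745417 0.06595878754786666
(300, 205) [ 0.4524 -0.2131  0.0267]
(300, 213) [ 0.4464 -0.2136  0.0292]
(300, 190) [ 0.4643 -0.2123  0.0253]
(380, 100) [ 0.5433 -0.2725  0.0095]
(380, 60) [ 0.5775 -0.2698  0.011 ]
(345, 128) [ 0.5154 -0.2422  0.0479]
(344, 25) [ 0.5933 -0.2359  0.0477]
(300, 100) [ 0.5379 -0.2065  0.004 ]
```

```bash
python3 - <<'E'
from h import *
s=st();print(s["tcp_rot"].round(4) if hasattr(s["tcp_rot"],'round') else s["tcp_rot"]);print(rel([.454,-.213,.045]))
E
```

```text
t 1.37 tcp [ 0.4377 -0.2269  0.1431] F [-0.68 -0.36  1.59] w 0.0852 q [ 0.64  0.16 -0.26  2.01  0.05  0.98 -1.15]
[[ 9.977e-01  6.750e-02 -1.700e-03]
 [ 6.750e-02 -9.977e-01  5.000e-04]
 [-1.600e-03 -6.000e-04 -1.000e+00]]
[ 1.73276979 -1.2719331   9.80978609]
```

Call:
servo_tool(targets=[[[1.7,-1.3,5,0,0,0],[1.7,-1.3,9.8,0,0,0],[1.7,-1.3,9.8,0,0,0],[1.7,-1.3,9.8,0,0,0],[1.7,-1.3,9.8,0,0,0],[1.7,-1.3,9.8,0,0,0],[1.7,-1.3,9.8,0,0,0],[1.7,-1.3,9.8,0,0,0]]], grip=1, newtons=30)

```text
t: 2.03
eef_pos: [0.4558, -0.2154, 0.048]
tcp_rot: [[0.998, 0.064, 0.004], [0.064, -0.998, -0.002], [0.004, 0.002, -1.0]]
wrist_force: [0.5, 0.1, -0.1]
width: -0.0002
```

```bash
python3 - <<'E'
from h import *
s,im,d=snap("w2");st();print(rel([.454,-.213,.030]))
E
```

```text
t 2.08 tcp [ 0.4556 -0.215   0.0477] F [ 0.31 -0.08 -0.7 ] w 0.0001 q [ 0.59  0.32 -0.26  2.05  0.12  0.78 -1.25]
[-0.14757851 -0.21605018  1.76572239]
```

View pics/w2.png

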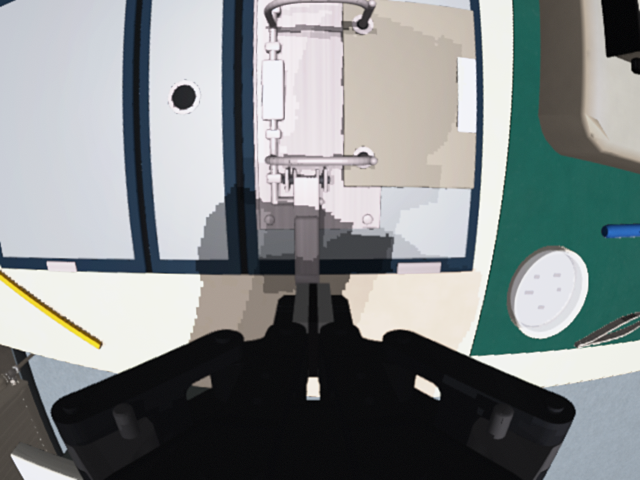

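Call:
servo_tool(targets=[[[-0.1,-0.25,0.6,0,0,0],[-0.1,-0.25,1.2,0,0,0],[-0.1,-0.25,1.5,0,0,0],[-0.1,-0.25,1.5,0,0,0],[-0.1,-0.25,1.5,0,0,0]]])

```text
t: 2.5
eef_pos: [0.4525, -0.2111, 0.0302]
tcp_rot: [[0.998, 0.065, -0.001], [0.065, -0.998, 0.001], [-0.001, -0.001, -1.0]]
wrist_force: [-0.2, 0.5, -0.2]
width: -0.0002
```

Call:
servo_tool(targets=[[[0,0,0.1,0,0,0],[0,0,0.2,0,0,0],[0,0,0.2,0,0,0]]])

```text
t: 2.75
eef_pos: [0.453, -0.2114, 0.0287]
tcp_rot: [[0.998, 0.065, -0.0], [0.065, -0.998, 0.0], [-0.0, -0.0, -1.0]]
wrist_force: [-0.4, 0.0, 0.1]
width: 0.0001
```

Call:
servo_tool(targets=[[[0,0,0.1,0,0,0],[0,0,0.1,0,0,0]]])

```text
t: 2.92
eef_pos: [0.4529, -0.2114, 0.0277]
tcp_rot: [[0.998, 0.065, -0.0], [0.065, -0.998, 0.0], [-0.0, -0.0, -1.0]]
wrist_force: [0.1, 0.3, 0.2]
width: -0.0003
```

Call:
servo_tool(targets=[[[0,0,0.1,0,0,0],[0,0,0.1,0,0,0]]])

```text
t: 3.08
eef_pos: [0.4529, -0.2114, 0.0267]
tcp_rot: [[0.998, 0.065, -0.0], [0.065, -0.998, 0.0], [-0.0, -0.0, -1.0]]
wrist_force: [0.6, -0.0, -0.6]
width: -0.0003
```

Call:
servo_tool(targets=[[[0,0,0.1,0,0,0],[0,0,0.1,0,0,0]]])

```text
t: 3.25
eef_pos: [0.4529, -0.2114, 0.0257]
tcp_rot: [[0.998, 0.065, -0.0], [0.065, -0.998, 0.0], [-0.0, -0.0, -1.0]]
wrist_force: [-0.7, 0.3, -0.3]
width: 0.0002
```

Call:
servo_tool(targets=[[[0,0,0.1,0,0,0],[0,0,0.1,0,0,0]]])

```text
t: 3.42
eef_pos: [0.4529, -0.2114, 0.0247]
tcp_rot: [[0.998, 0.065, -0.0], [0.065, -0.998, 0.0], [-0.0, -0.0, -1.0]]
wrist_force: [-0.4, -0.4, 0.8]
width: -0.0001
```

Call:
servo_tool(targets=[[[0,0,0.05,0,0,0],[0,0,0.05,0,0,0]]])

```text
t: 3.58
eef_pos: [0.4529, -0.2114, 0.0242]
tcp_rot: [[0.998, 0.065, -0.0], [0.065, -0.998, 0.0], [-0.0, -0.0, -1.0]]
wrist_force: [-0.6, 0.1, 0.6]
width: 0.0003
```

Call:
servo_tool(targets=[[[0,0,0.07,0,0,0],[0,0,0.07,0,0,0]]])

```text
t: 3.75
eef_pos: [0.4529, -0.2114, 0.0235]
tcp_rot: [[0.998, 0.065, -0.0], [0.065, -0.998, 0.0], [-0.0, -0.0, -1.0]]
wrist_force: [-0.1, 0.6, 0.4]
width: -0.0001
```

Call:
servo_tool(targets=[[[0,0,0.05,0,0,0],[0,0,0.05,0,0,0]]])

```text
t: 3.92
eef_pos: [0.4529, -0.2114, 0.023]
tcp_rot: [[0.998, 0.065, -0.0], [0.065, -0.998, 0.0], [-0.0, -0.0, -1.0]]
wrist_force: [0.2, 0.5, 0.6]
width: 0.0001
```

```bash
python3 - <<'E'
from h import *
s,im,d=snap("w3");st()
cv2.imwrite("pics/w3c.png",cv2.resize(im[200:420,220:420],None,fx=2.7,fy=2.7,interpolation=cv2.INTER_CUBIC))
im,d=cams.camera("scene");cv2.imwrite("pics/s3.png",cv2.resize(im[180:300,360:500],None,fx=5,fy=5,interpolation=cv2.INTER_CUBIC))
E
```

```text
t 3.97 tcp [ 0.4529 -0.2114  0.0231] F [-1.56  0.54  0.28] w 0.0003 q [ 0.58  0.36 -0.25  2.07  0.13  0.73 -1.26]
```

View pics/w3c.png

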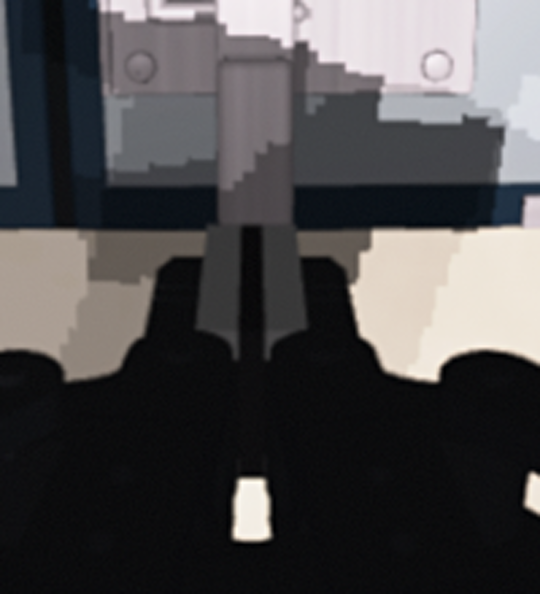

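View pics/s3.png

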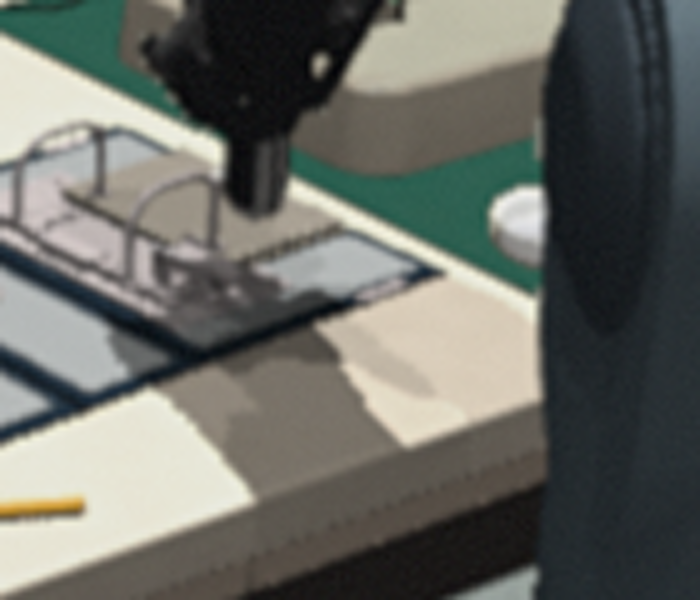

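```bash
python3 - <<'E'
from h import *
s=st();p=np.array(s["eef_pos"])
for dz in (0,.01,.02,.03):
  u=px("scene",p+[0,0,dz]);print(dz,(u-[360,180])*5, px("wrist",p+[0,0,dz],s), (px("wrist",p+[0,0,dz],s)-[220,200])*2.7)
print("lever grip", (px("scene",[.454,-.213,.027])-[360,180])*5,(px("scene",[.441,-.214,.027])-[360,180])*5)
im,d=cams.camera("scene");
for u,v in [(265,210),(265,180),(230,270)]:
  U,V=int(360+u/5),int(180+v/5);o,r=ray("scene",(U,V));K,T=pose("scene");print((U,V),o+r*d[V,U]/(r@T[:3,2]))
E
```

```text
t 4.02 tcp [ 0.453  -0.2114  0.0231] F [-0.22 -0.3  -0.14] w 0.0005 q [ 0.58  0.36 -0.25  2.07  0.13  0.73 -1.26]
0 [250.12060194 285.1099908 ] [311.88787522 274.91555667] [248.09726309 202.272003  ]
0.01 [251.1680496  264.85652388] [311.84918233 282.24562535] [247.99279229 222.06318846]
0.02 [252.22282384 244.4613902 ] [311.80648651 290.37025196] [247.87751358 243.9996803 ]
0.03 [253.2850018  223.92309817] [311.75918285 299.41683802] [247.74979368 268.42546265]
lever grip [251.8027955  275.52912417] [272.6240871 285.3449307]
(413, 222) [ 0.4426562  -0.20866325  0.06431936]
(413, 216) [ 0.44411873 -0.20903539  0.07798888]
(406, 234) [ 0.46772189 -0.21197862  0.02466439]
```

```bash
python3 - <<'E'
from h import *
import pickle
s=pickle.load(open("pics/w3.pkl","rb"));p=np.array(s["eef_pos"]);R=np.array(s["tcp_rot"])
for x in (-.011,0,.011):
  for dz in (0,.005,.01,.02): print(x,dz,((px("wrist",p+R@[x,.0,-dz],s)-[220,200])*2.7).round(0))
print(((px("wrist",[.464,-.212,.027],s)-[220,200])*2.7).round(0))
print(((px("wrist",p+R@[.011,.01,-.01],s)-[220,200])*2.7).round(0))
d=np.load("pics/w3.npy")
for u,v in [(215,250),(215,235),(290,250),(255,200),(255,215)]:
  U,V=int(220+u/2.7),int(200+v/2.7);o,r=ray("wrist",(U,V),s);K,T=pose("wrist",s);P=o+r*d[V,U]/(r@T[:3,2]);print((u,v),P.round(4),(R.T@(P-p)).round(4))
E
```

```text
-0.011 0 [248. 256.]
-0.011 0.005 [248. 266.]
-0.011 0.01 [248. 278.]
-0.011 0.02 [248. 302.]
0 0 [248. 202.]
0 0.005 [248. 212.]
0 0.01 [248. 222.]
0 0.02 [248. 244.]
0.011 0 [248. 147.]
0.011 0.005 [248. 155.]
0.011 0.01 [248. 164.]
0.011 0.02 [248. 183.]
[255. 153.]
[305. 164.]
(215, 250) [ 0.4644 -0.2059  0.072 ] [ 0.0118 -0.0047 -0.049 ]
(215, 235) [ 0.4638 -0.2057  0.0658] [ 0.0112 -0.005  -0.0428]
(290, 250) [ 0.4639 -0.2165  0.0695] [ 0.0107  0.0059 -0.0465]
(255, 200) [ 0.4547 -0.2123  0.0263] [ 0.0017  0.0011 -0.0033]
(255, 215) [ 0.4512 -0.2126  0.0241] [-0.0018  0.0011 -0.001 ]
```

```bash
python3 - <<'E'
from h import *
import pickle
for fn,pts in [("w1",[(195,298),(203,300),(200,310),(430,300),(195,330)]),("w2",[(300,290),(325,290),(287,300),(322,300)]),("w3",[(300,286),(325,286),(297,300),(327,300)])]:
  s=pickle.load(open(f"pics/{fn}.pkl","rb"));p=np.array(s["eef_pos"]);R=np.array(s["tcp_rot"]);d=np.load(f"pics/{fn}.npy");K,T=pose("wrist",s)
  for U,V in pts:
    o,r=ray("wrist",(U,V),s);P=o+r*d[V,U]/(r@T[:3,2]);print(fn,(U,V),d[V,U].round(3),P.round(4),(R.T@(P-p)).round(4))
E
```

```text
w1 (195, 298) 0.132 [ 0.4467 -0.1805  0.1984] [ 0.0117 -0.0431 -0.0561]
w1 (203, 300) 0.138 [ 0.4434 -0.1819  0.1927] [ 0.0083 -0.0419 -0.0504]
w1 (200, 310) 0.135 [ 0.4408 -0.1816  0.1963] [ 0.0058 -0.0424 -0.054 ]
w1 (430, 300) 0.13 [ 0.4527 -0.2668  0.1995] [ 0.0115  0.0434 -0.0574]
w1 (195, 330) 0.127 [ 0.4374 -0.1822  0.2058] [ 0.0023 -0.0421 -0.0635]
w2 (300, 290) 0.141 [ 0.4667 -0.2101  0.0943] [ 0.0114 -0.0045 -0.0463]
w2 (325, 290) 0.141 [ 0.4673 -0.2196  0.0944] [ 0.0115  0.0051 -0.0464]
w2 (287, 300) 0.142 [ 0.4623 -0.2053  0.0947] [ 0.0074 -0.0095 -0.0468]
w2 (322, 300) 0.132 [ 0.4672 -0.2182  0.1035] [ 0.0114  0.0037 -0.0555]
w3 (300, 286) 0.144 [ 0.4645 -0.2061  0.0665] [ 0.0119 -0.0045 -0.0435]
w3 (325, 286) 0.146 [ 0.4642 -0.2159  0.0643] [ 0.011   0.0053 -0.0413]
w3 (297, 300) 0.132 [ 0.4641 -0.2054  0.0788] [ 0.0116 -0.0052 -0.0558]
w3 (327, 300) 0.132 [ 0.4646 -0.2162  0.0783] [ 0.0113  0.0055 -0.0553]
```

Call:
servo_tool(targets=[[[0.1,0.1,1.0,0,0,0],[0.1,0.1,2.0,0,0,0],[0.1,0.1,2.9,0,0,0],[0.1,0.1,2.9,0,0,0],[0.1,0.1,2.9,0,0,0]]])

```text
t: 4.48
eef_pos: [0.4537, -0.2122, -0.0067]
tcp_rot: [[0.998, 0.065, -0.001], [0.065, -0.998, 0.001], [-0.001, -0.001, -1.0]]
wrist_force: [0.5, -0.3, 0.7]
width: -0.0001
```

Call:
servo_tool(targets=[[[0,0,0.1,0,0,0],[0,0,0.1,0,0,0]]])

```text
t: 4.65
eef_pos: [0.4537, -0.2123, -0.0071]
tcp_rot: [[0.998, 0.065, -0.001], [0.065, -0.998, 0.0], [-0.001, -0.0, -1.0]]
wrist_force: [-0.9, -0.3, 2.6]
width: -0.0
```

Call:
servo_tool(targets=[[[0,0,0.1,0,0,0],[0,0,0.1,0,0,0]]])

```text
t: 4.82
eef_pos: [0.4538, -0.2123, -0.0076]
tcp_rot: [[0.998, 0.065, -0.001], [0.065, -0.998, -0.0], [-0.001, -0.0, -1.0]]
wrist_force: [-2.2, -0.2, 6.3]
width: 0.0
```

Call:
servo_tool(targets=[[[0,0,-1.5,0,0,0],[0,0,-2.5,0,0,0],[0,0,-2.5,0,0,0],[0,0,-2.5,0,0,0],[0,0,-2.5,0,0,0]]], grip=0.6, newtons=30)

```text
t: 5.23
eef_pos: [0.4538, -0.2122, 0.0169]
tcp_rot: [[0.998, 0.065, -0.0], [0.065, -0.998, 0.0], [-0.0, -0.0, -1.0]]
wrist_force: [-0.1, 0.2, 0.0]
width: 0.034
```

```bash
python3 - <<'E'
from h import *
s,im,d=snap("w4");st()
cv2.imwrite("pics/w4c.png",cv2.resize(im[180:400,200:440],None,fx=2.7,fy=2.7,interpolation=cv2.INTER_CUBIC))
E
```

```text
t 5.28 tcp [ 0.4535 -0.2121  0.0166] F [-0.18  0.18 -0.07] w 0.0344 q [ 0.58  0.37 -0.25  2.07  0.14  0.72 -1.27]
```

View pics/w4c.png

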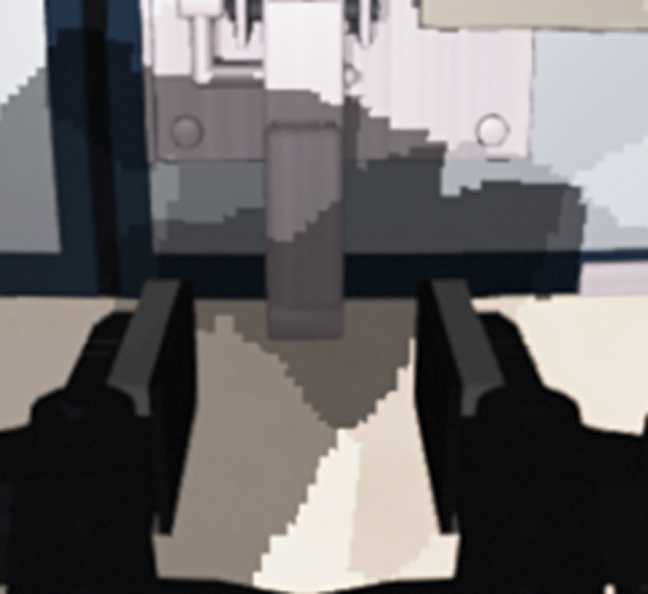

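Call:
servo_tool(targets=[[[0,0,1.5,0,0,0],[0,0,3.0,0,0,0],[0,0,4.0,0,0,0],[0,0,4.1,0,0,0],[0,0,4.1,0,0,0]]])

```text
t: 5.7
eef_pos: [0.4529, -0.2118, -0.025]
tcp_rot: [[0.998, 0.065, -0.003], [0.065, -0.998, 0.001], [-0.002, -0.001, -1.0]]
wrist_force: [0.6, -0.7, 0.8]
width: 0.0341
```

Call:
servo_tool(targets=[[[0,0,0,0,0,0],[0,0,0,0,0,0],[0,0,0,0,0,0],[0,0,0,0,0,0]]], grip=1, newtons=30)

```text
t: 6.03
eef_pos: [0.4545, -0.2121, -0.0233]
tcp_rot: [[0.998, 0.065, 0.001], [0.065, -0.998, -0.0], [0.001, 0.0, -1.0]]
wrist_force: [-0.0, 0.6, 0.4]
width: 0.0132
```

Call:
servo_tool(targets=[[[0,0,-0.1,0,0,0],[0,0,-0.2,0,0,0],[0,0,-0.3,0,0,0],[0,0,-0.3,0,0,0]]])

```text
t: 6.37
eef_pos: [0.4546, -0.212, -0.0211]
tcp_rot: [[0.998, 0.065, 0.001], [0.065, -0.998, 0.0], [0.001, -0.0, -1.0]]
wrist_force: [3.5, 0.9, -7.2]
width: 0.0131
```

Call:
servo_tool(targets=[[[0,0,-0.1,0,0,0],[0,0,-0.2,0,0,0],[0,0,-0.3,0,0,0],[0,0,-0.3,0,0,0]]])

```text
t: 6.7
eef_pos: [0.4548, -0.2121, -0.0175]
tcp_rot: [[0.998, 0.065, 0.001], [0.065, -0.998, 0.0], [0.001, 0.0, -1.0]]
wrist_force: [4.9, 0.9, -6.2]
width: 0.013
```

Call:
servo_tool(targets=[[[0,0,-0.15,0,0,0],[0.05,0,-0.3,0,0,0],[0.05,0,-0.4,0,0,0],[0.1,0,-0.5,0,0,0]]])

```text
t: 7.03
eef_pos: [0.4556, -0.2121, -0.0124]
tcp_rot: [[0.998, 0.065, 0.001], [0.065, -0.998, 0.0], [0.001, 0.0, -1.0]]
wrist_force: [4.2, 1.7, -5.1]
width: 0.0132
```

Call:
servo_tool(targets=[[[0,0,0,0,0,0],[0,0,0,0,0,0],[0,0,0,0,0,0]]], grip=0.5)

```text
t: 7.28
eef_pos: [0.4537, -0.2134, -0.0127]
tcp_rot: [[0.998, 0.063, -0.002], [0.063, -0.998, -0.001], [-0.002, 0.001, -1.0]]
wrist_force: [-0.5, 0.1, 1.0]
width: 0.0425
```

```bash
python3 - <<'E'
from h import *
s,im,d=snap("w5");st()
im,d=cams.camera("scene");cv2.imwrite("pics/s5.png",cv2.resize(im[180:280,330:470],None,fx=5,fy=5,interpolation=cv2.INTER_CUBIC))
E
```

```text
t 7.33 tcp [ 0.4539 -0.2132 -0.0128] F [-0.87 -0.24 -0.64] w 0.0424 q [ 0.57  0.42 -0.24  2.08  0.16  0.66 -1.29]
```

View pics/w5.png

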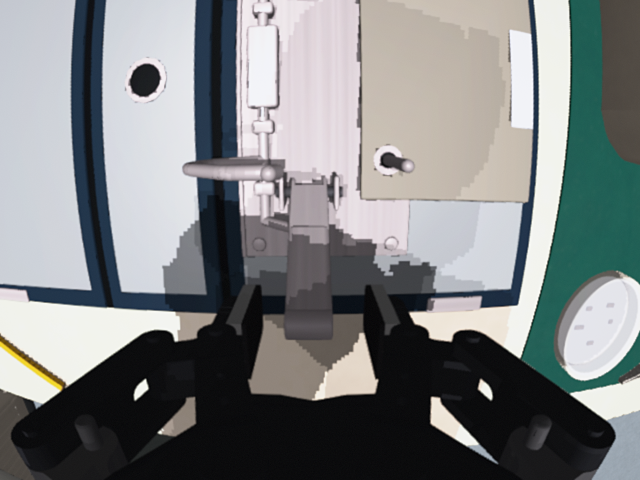

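View pics/s5.png

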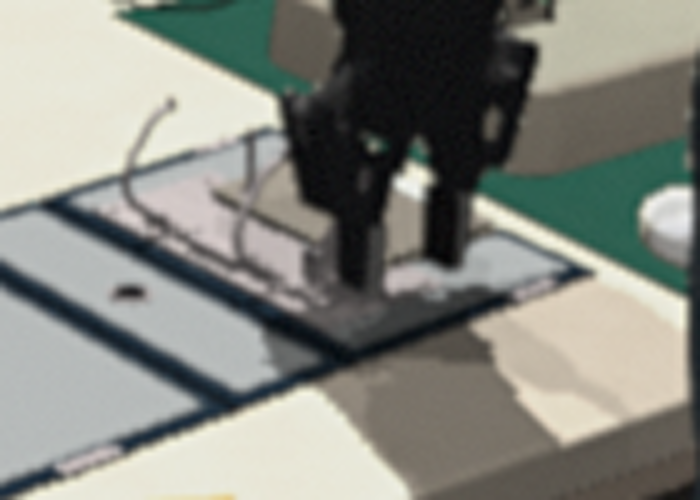

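Call:
servo_tool(targets=[[[0,0,-3,0,0,0],[0,0,-7,0,0,0],[0,0,-11,0,0,0],[4,2.4,-11,0,0,0],[4.5,2.4,-11,0,0,0],[4.5,2.4,-11,0,0,0],[4.5,2.4,-11,0,0,0],[4.5,2.4,-11,0,0,0],[4.5,2.4,-11,0,0,0]]], grip=0)

```text
t: 8.13
eef_pos: [0.4993, -0.2326, 0.0955]
tcp_rot: [[0.998, 0.065, -0.004], [0.065, -0.998, 0.002], [-0.004, -0.002, -1.0]]
wrist_force: [0.4, -0.2, -0.3]
width: 0.0855
```

```bash
python3 - <<'E'
from h import *
s,im,d=snap("w6");st()
cv2.imwrite("pics/w6c.png",cv2.resize(im[40:300,200:480],None,fx=2.8,fy=2.3,interpolation=cv2.INTER_CUBIC))
E
```

```text
t 8.18 tcp [ 0.4996 -0.2327  0.0957] F [0.22 0.4  1.4 ] w 0.0853 q [ 0.59  0.33 -0.26  1.91  0.11  0.92 -1.23]
```

View pics/w6.png

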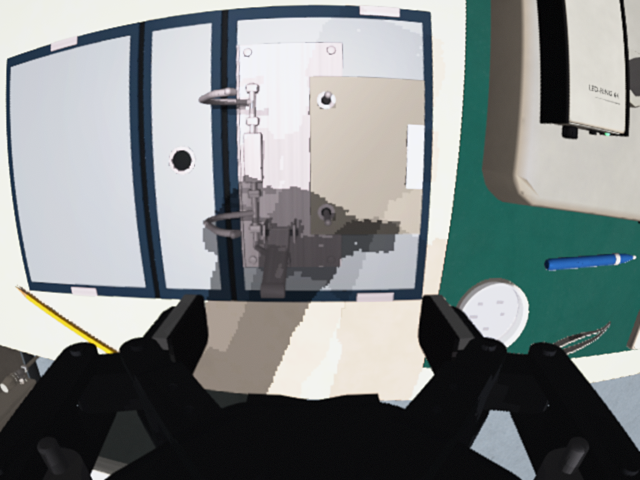

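```bash
python3 - <<'E'
from h import *
im=cv2.imread("pics/w6.png")
a=cv2.resize(im[75:125,295:355],None,fx=10,fy=10,interpolation=cv2.INTER_CUBIC);b=cv2.resize(im[190:240,295:355],None,fx=10,fy=10,interpolation=cv2.INTER_CUBIC)
cv2.imwrite("pics/w6a.png",cv2.resize(a,(400,333)).repeat(1,0)); cv2.imwrite("pics/w6ab.png",np.hstack([cv2.resize(a,(400,333)),cv2.resize(b,(400,333))]))
c=cv2.resize(im[170:300,230:320],None,fx=4.6,fy=4.6,interpolation=cv2.INTER_CUBIC);cv2.imwrite("pics/w6l.png",c)
E
```

```text
(no output)
```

View pics/w6ab.png

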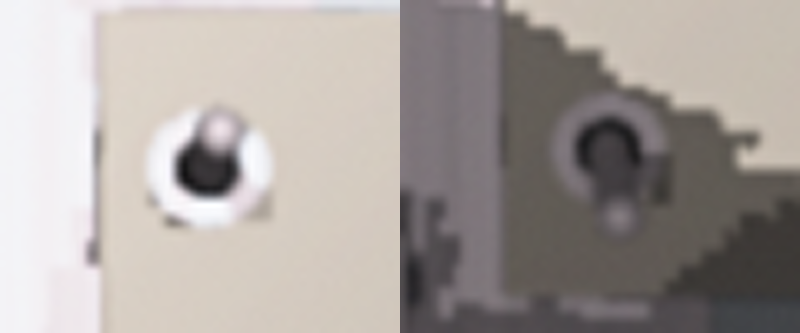

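View pics/w6l.png

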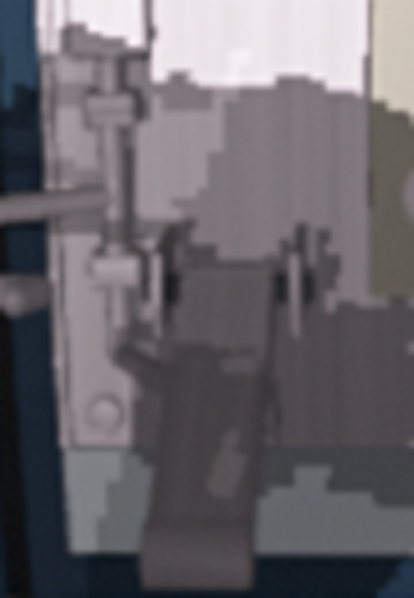

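```bash
python3 - <<'E'
from h import *
import pickle
s=pickle.load(open("pics/w6.pkl","rb"))
f=lambda u,v,z:on("wrist",(u,v),z,s)
pf=f(327.7,94.2,.045);pn=f(327.7,222.5,.045);v=pf-pn;O=(pf+pn)/2
yaw=np.arctan2(v[1],v[0]);print(pf,pn,np.linalg.norm(v),yaw,O)
bf=f(326.5,99.7,.010);bn=f(326.2,212.5,.010);v=bf-bn;print(bf,bn,np.linalg.norm(v),np.arctan2(v[1],v[0]))
d=np.load("pics/w6.npy");K,T=pose("wrist",s)
def P(u,v):
  o,r=ray("wrist",(u,v),s);return (o+r*d[v,u]/(r@T[:3,2])).round(4)
for q in [(273,295),(273,285),(273,275),(274,262),(278,245),(232,233),(328,94),(328,222),(380,120),(350,80),(340,150)]:print(q,P(*q))
print(T[:3,3])
tp=[on("top",q,.003) for q in[(460.6,169.4),(468,270.4)]]
c=np.array([f(425,300,.003),f(431,12,.003)]);print(c)
E
```

```text
[ 0.59501429 -0.23565832  0.045     ] [ 0.51561238 -0.24126765  0.045     ] 0.07959979898425601 0.07052762548884021 [ 0.55531334 -0.23846298  0.045     ]
[ 0.59528773 -0.2361433   0.01      ] [ 0.51496274 -0.24155549  0.01      ] 0.08050711624658459 0.06727692623263964
(273, 295) [ 0.4787 -0.2115  0.0781]
(273, 285) [ 0.4838 -0.2111  0.0756]
(273, 275) [ 0.4865 -0.2101  0.0666]
(274, 262) [ 0.491  -0.2095  0.056 ]
(278, 245) [ 0.4963 -0.21    0.0368]
(232, 233) [ 0.5126 -0.1865  0.0731]
(328, 94) [ 0.5952 -0.2358  0.0446]
(328, 222) [ 0.5159 -0.2414  0.045 ]
(380, 120) [ 0.5843 -0.2748  0.0092]
(350, 80) [ 0.6108 -0.2515  0.0098]
(340, 150) [ 0.5604 -0.248   0.0098]
[ 0.56730873 -0.22879396  0.27249493]
[[ 0.44675941 -0.32881717  0.003     ]
 [ 0.67417696 -0.30996762  0.003     ]]
```

```bash
python3 - <<'E'
from h import *
st();print(rel([.455,.305,.13]))
E
```

```text
t 8.18 tcp [ 0.4996 -0.2327  0.0957] F [0.22 0.4  1.4 ] w 0.0853 q [ 0.59  0.33 -0.26  1.91  0.11  0.92 -1.23]
[ -0.9748565  -53.9464101   -3.34328768]
```

Call:
servo_tool(targets=[[[-1,-3,-3.4,0,0,-0.12],[-1,-7,-3.4,0,0,-0.24],[-1,-11,-3.4,0,0,-0.36],[-1,-15,-3.4,0,0,-0.48],[-1,-19,-3.4,0,0,-0.6],[-1,-23,-3.4,0,0,-0.72],[-1,-27,-3.4,0,0,-0.84],[-1,-31,-3.4,0,0,-0.96],[-1,-35,-3.4,0,0,-1.08],[-1,-39,-3.4,0,0,-1.2],[-1,-43,-3.4,0,0,-1.32],[-1,-47,-3.4,0,0,-1.44]]])

```text
t: 9.18
eef_pos: [0.4598, 0.2361, 0.1306]
tcp_rot: [[0.06, 0.998, -0.001], [0.998, -0.06, -0.001], [-0.001, -0.001, -1.0]]
wrist_force: [0.1, -1.0, -0.2]
width: 0.0853
```

```bash
python3 - <<'E'
from h import *
s=st();R=np.array(s["tcp_rot"]);print(R.round(3),rel([.455,.305,.13]),1.905-np.arctan2(R[1,0],R[0,0]))
E
```

```text
t 9.18 tcp [0.4598 0.2361 0.1306] F [ 0.08 -0.95 -0.22] w 0.0853 q [ 0.11  0.29 -0.75  1.95  0.24  0.99 -0.81]
[[ 0.06   0.998 -0.001]
 [ 0.998 -0.06  -0.001]
 [-0.001 -0.001 -1.   ]] [ 6.85097706 -0.8933399   0.0495079 ] 0.39445366592595965
```

Call:
servo_tool(targets=[[[3,-0.5,0,0,0,-0.1],[6.8,-0.9,0,0,0,-0.2],[6.8,-0.9,0,0,0,-0.3],[6.8,-0.9,0,0,0,-0.395],[6.8,-0.9,0,0,0,-0.395],[6.8,-0.9,0,0,0,-0.395]]])

```text
t: 9.68
eef_pos: [0.4559, 0.3027, 0.1303]
tcp_rot: [[-0.321, 0.947, -0.002], [0.947, 0.321, -0.001], [-0.001, -0.002, -1.0]]
wrist_force: [-0.4, 0.2, 0.2]
width: 0.0854
```

```bash
python3 - <<'E'
from h import *
s,im,d=snap("w7");st()
E
```

```text
t 9.73 tcp [0.4562 0.3024 0.1304] F [0.54 0.38 0.06] w 0.0855 q [ 0.04  0.38 -0.83  1.87  0.33  1.03 -0.6 ]
```

View pics/w7.png

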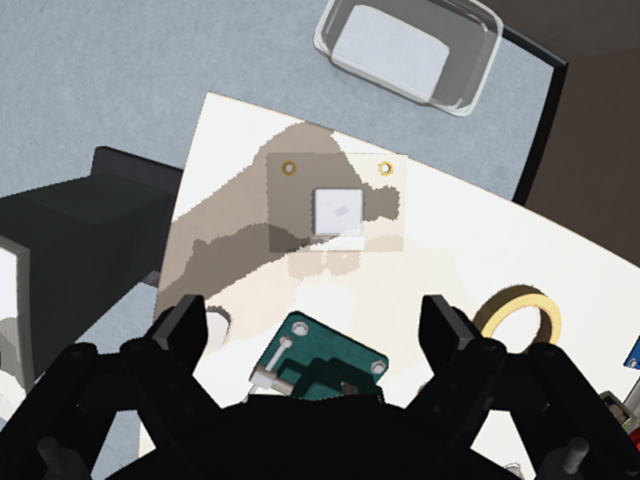

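```bash
python3 - <<'E'
from h import *
import pickle
s=pickle.load(open("pics/w7.pkl","rb"));im=cv2.imread("pics/w7.png")
hsv=cv2.cvtColor(im,cv2.COLOR_BGR2HSV)
c=cv2.resize(im[140:260,255:415],None,fx=4.8,fy=4.8,interpolation=cv2.INTER_CUBIC);cv2.imwrite("pics/w7c.png",c)
m=((hsv[...,1]>120)&(hsv[...,0]>12)&(hsv[...,0]<30)).astype(np.uint8);m[:,:260]=0;m[:,410:]=0;m[:140]=0;m[195:]=0
n,l,stt,cen=cv2.connectedComponentsWithStats(m);print(stt,cen.round(2))
d=np.load("pics/w7.npy");K,T=pose("wrist",s)
def P(u,v):
  o,r=ray("wrist",(u,v),s);return (o+r*d[v,u]/(r@T[:3,2])).round(4)
for q in [(338,205),(330,205),(310,160),(280,230),(330,380),(300,330)]:print(q,P(*q))
f=lambda u,v,z:on("wrist",(u,v),z,s)
a,b=f(288,168,.004),f(386,168,.004);v=b-a;print(a,b,np.linalg.norm(v),np.arctan2(v[1],v[0]))
for q in [(315.5,190),(361,190),(315.5,235),(361,235)]:print(f(*q,.023))
E
```

```text
[[     0      0    640    480 307085]
 [   282    161     14     14     69]
 [   380    162     13     14     44]
 [   380    169      1      2      2]] [[319.5  239.53]
 [288.26 167.74]
 [386.89 168.  ]
 [380.   169.5 ]]
(338, 205) [0.4697 0.3241 0.0217]
(330, 205) [0.4637 0.3221 0.0221]
(310, 160) [0.4379 0.3493 0.0039]
(280, 230) [0.4327 0.2852 0.0026]
(330, 380) [0.5032 0.205  0.077 ]
(300, 330) [0.477  0.2055 0.0136]
[0.42299002 0.33739847 0.004     ] [0.49904009 0.36393575 0.004     ] 0.08054713202630366 0.3357344470330661
[0.44914762 0.32975768 0.023     ]
[0.48245711 0.34129765 0.023     ]
[0.46073271 0.29580753 0.023     ]
[0.4950286 0.3074805 0.023    ]
```

View pics/w7c.png

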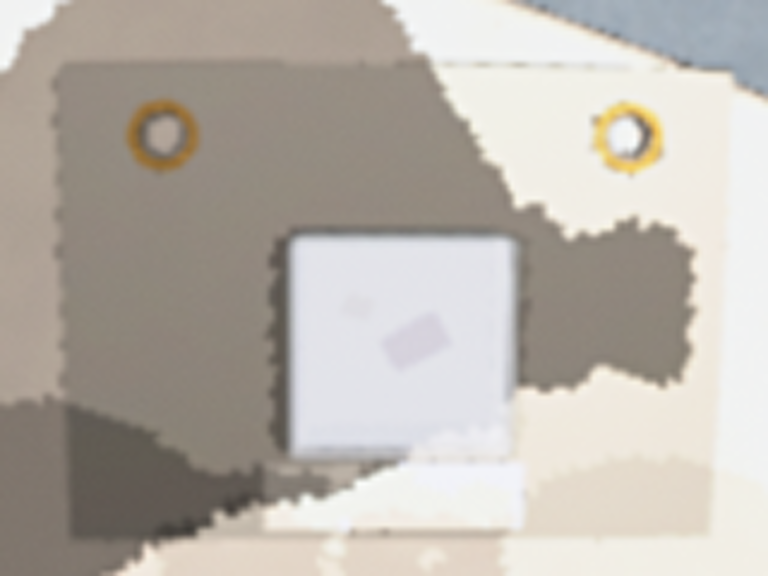

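```bash
python3 - <<'E'
from h import *
for q in [(221,215),(219,240),(218,258),(270,215)]:print(q,on("top",q,.05),on("top",q,.01))
print(rel([.472,.3186,.06]),rel([.472,.3186,-.029]))
E
```

```text
(221, 215) [0.54855948 0.21453861 0.05      ] [0.55544633 0.22307883 0.01      ]
(219, 240) [0.49436835 0.21611364 0.05      ] [0.49936362 0.22470883 0.01      ]
(218, 258) [0.45576549 0.21629892 0.05      ] [0.45941329 0.22490059 0.01      ]
(270, 215) [0.55100282 0.10920564 0.05      ] [0.55797496 0.11406914 0.01      ]
[1.03506807 2.02204966 7.0382381 ] [ 1.04151958  2.03502132 15.93822631]
```

Clear of the vice. Descend.

Call:
servo_tool(targets=[[[1.03,2.03,4,0,0,-0.008],[1.03,2.03,8,0,0,-0.008],[1.03,2.03,11,0,0,-0.008],[1.03,2.03,13,0,0,-0.008],[1.03,2.03,13,0,0,-0.008],[1.03,2.03,13,0,0,-0.008]]], grip=0.3, newtons=30)

```text
t: 10.23
eef_pos: [0.4717, 0.3183, 0.0001]
tcp_rot: [[-0.329, 0.944, -0.002], [0.944, 0.329, -0.002], [-0.001, -0.003, -1.0]]
wrist_force: [-0.1, 0.5, 0.3]
width: 0.0598
```

```bash
python3 - <<'E'
from h import *
s,im,d=snap("w8");st();print(rel([.472,.3186,-.029]))
E
```

```text
t 10.28 tcp [0.4731 0.3197 0.0018] F [ 0.31  0.49 -0.87] w 0.0598 q [-0.09  0.6  -0.71  1.89  0.52  0.84 -0.73]
[-0.07261051 -0.13903397  3.08140061]
```

View pics/w8.png

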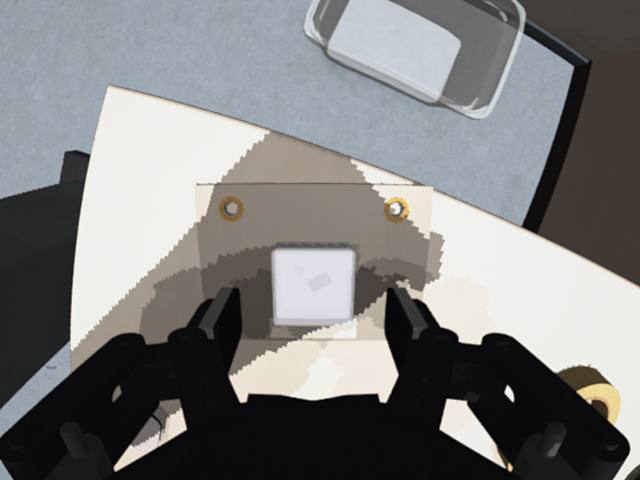

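Call:
servo_tool(targets=[[[0,0,1.5,0,0,0],[0,0,2.5,0,0,0],[0,0,2.8,0,0,0],[0,0,2.8,0,0,0]]])

```text
t: 10.62
eef_pos: [0.472, 0.3191, -0.0276]
tcp_rot: [[-0.33, 0.944, -0.001], [0.944, 0.33, -0.001], [-0.001, -0.001, -1.0]]
wrist_force: [-0.5, 0.3, 0.3]
width: 0.0594
```

Call:
servo_tool(targets=[[[0,0,0,0,0,0],[0,0,0,0,0,0],[0,0,0,0,0,0],[0,0,0,0,0,0],[0,0,0,0,0,0]]], grip=1, newtons=40)

```text
t: 11.03
eef_pos: [0.473, 0.3203, -0.0263]
tcp_rot: [[-0.331, 0.944, 0.001], [0.944, 0.331, 0.001], [0.0, 0.001, -1.0]]
wrist_force: [0.6, 0.1, 3.0]
width: 0.0371
```

```bash
python3 - <<'E'
from h import *
s,im,d=snap("w9");st()
im,_=cams.camera("scene");cv2.imwrite("pics/s9.png",cv2.resize(im[230:350,120:260],None,fx=5,fy=5,interpolation=cv2.INTER_CUBIC))
E
```

```text
t 11.08 tcp [ 0.4729  0.3204 -0.0263] F [0.34 0.21 2.38] w 0.0371 q [-0.11  0.64 -0.68  1.9   0.56  0.8  -0.76]
```

View pics/w9.png

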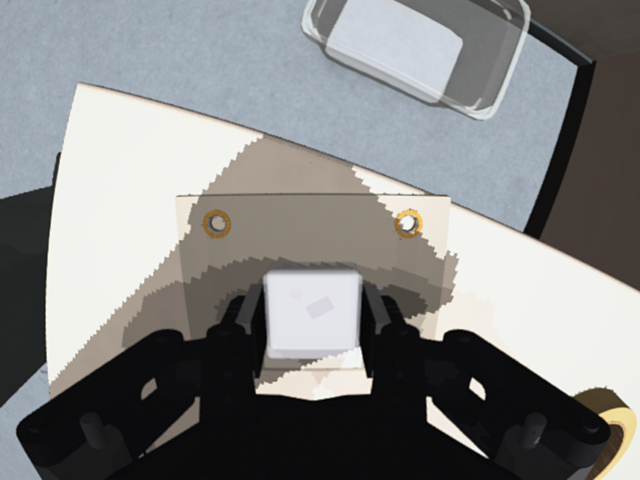

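View pics/s9.png

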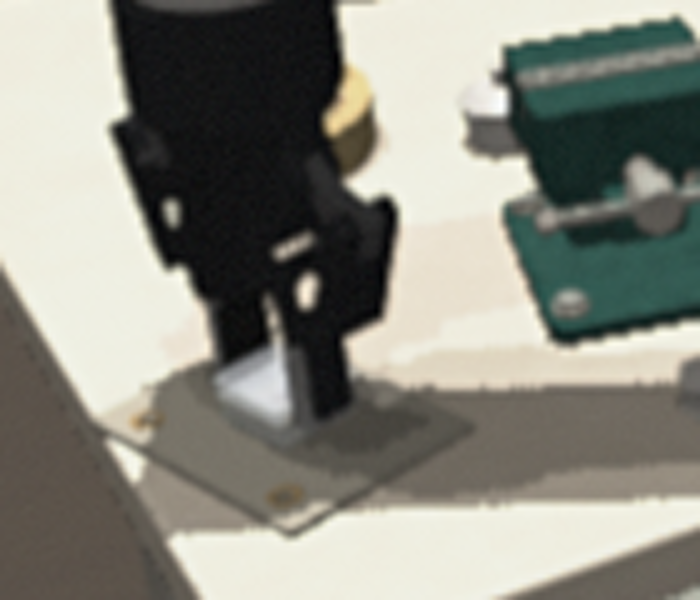

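```bash
python3 - <<'E'
from h import *
import pickle
s=pickle.load(open("pics/w9.pkl","rb"));im=cv2.imread("pics/w9.png");hsv=cv2.cvtColor(im,cv2.COLOR_BGR2HSV)
m=((hsv[...,1]>110)&(hsv[...,0]>10)&(hsv[...,0]<30)).astype(np.uint8);m[:200]=0;m[245:]=0;m[:,:190]=0;m[:,440:]=0
n,l,stt,cen=cv2.connectedComponentsWithStats(m);print(stt[1:],cen.round(2)[1:])
cv2.imwrite("pics/w9c.png",np.hstack([cv2.resize(im[203:243,195:240],None,fx=8,fy=8),cv2.resize(im[203:243,387:432],None,fx=8,fy=8)]))
p=np.array(s["eef_pos"]);R=np.array(s["tcp_rot"])
for q in [(217,223),(409,223)]:
  P=on("wrist",q,.004,s);print(P,R.T@(P-p))
E
```

```text
[[203 210  28  28 293]
 [395 210  27  28 277]] [[216.56 223.45]
 [407.97 223.5 ]]
[0.42469794 0.33874036 0.004     ] [ 0.0333448  -0.03943589 -0.03030478]
[0.49985379 0.3650886  0.004     ] [ 0.03335929  0.04020468 -0.0302039 ]
```

View pics/w9c.png

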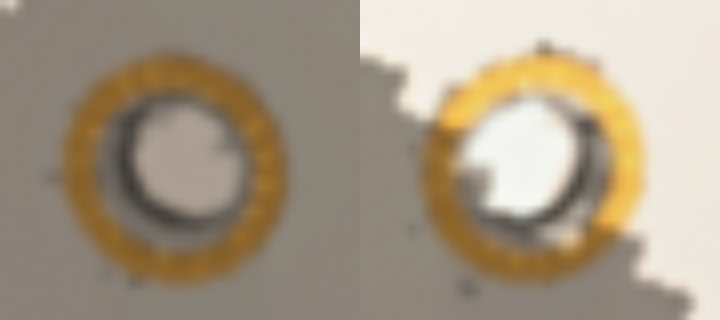

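Call:
servo_tool(targets=[[[0,0,-0.4,0,0,0],[0,0,-1,0,0,0],[0,0,-2,0,0,0],[0,0,-3,0,0,0],[0,0,-3,0,0,0]]])

```text
t: 11.55
eef_pos: [0.4741, 0.3213, 0.0058]
tcp_rot: [[-0.331, 0.944, 0.004], [0.944, 0.331, 0.003], [0.001, 0.004, -1.0]]
wrist_force: [-0.3, 0.6, 0.3]
width: 0.0368
```

```bash
python3 - <<'E'
from h import *
import pickle
s,im,d=snap("w10");st();hsv=cv2.cvtColor(im,cv2.COLOR_BGR2HSV)
m=((hsv[...,1]>110)&(hsv[...,0]>10)&(hsv[...,0]<30)).astype(np.uint8);m[:180]=0;m[255:]=0;m[:,:180]=0;m[:,440:]=0
n,l,stt,cen=cv2.connectedComponentsWithStats(m);print(stt[1:],cen.round(2)[1:])
E
```

```text
t 11.60 tcp [0.4738 0.3209 0.005 ] F [-0.11 -0.62 -1.74] w 0.0367 q [-0.09  0.6  -0.71  1.89  0.52  0.84 -0.73]
[[203 210  28  28 290]
 [395 210  27  28 276]] [[216.55 223.45]
 [407.95 223.68]]
```

View pics/w10.png

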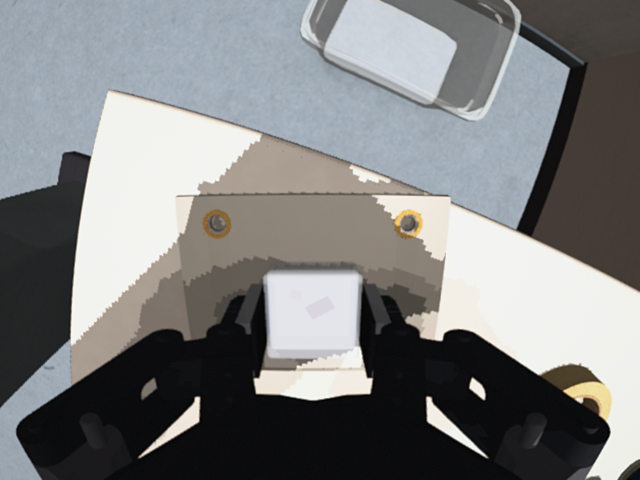

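Call:
servo_tool(targets=[[[0,0,-4,0,0,0],[0,0,-8,0,0,0],[0,0,-12,0,0,0],[0,0,-12,0,0,0],[0,0,-12,0,0,0]]])

```text
t: 12.02
eef_pos: [0.4745, 0.3216, 0.1263]
tcp_rot: [[-0.331, 0.944, 0.006], [0.944, 0.331, 0.003], [0.001, 0.007, -1.0]]
wrist_force: [-0.0, 0.1, -1.9]
width: 0.0368
```

```bash
python3 - <<'E'
from h import *
s=st();print(rel([.5575,-.2718,.125]));R=np.array(s["tcp_rot"]);print(R.round(4).tolist(),np.arctan2(R[1,0],R[0,0])-1.639)
E
```

```text
t 12.02 tcp [0.4745 0.3216 0.1263] F [-0.01  0.07 -1.91] w 0.0368 q [ 0.01  0.43 -0.82  1.82  0.37  1.04 -0.62]
[-5.87430180e+01 -1.17833372e+01 -4.35742957e-03]
[[-0.3306, 0.9437, 0.006], [0.9438, 0.3306, 0.0032], [0.001, 0.0067, -1.0]] 0.26875403761558636
```

Call:
servo_tool(targets=[[[-2,-0.4,0,0,0,0.02],[-6,-1.2,0,0,0,0.04],[-10,-2,0,0,0,0.07],[-14,-2.8,0,0,0,0.09],[-18,-3.6,0,0,0,0.11],[-22,-4.4,0,0,0,0.13],[-26,-5.2,0,0,0,0.15],[-30,-6,0,0,0,0.17],[-34,-6.8,0,0,0,0.19],[-38,-7.6,0,0,0,0.21],[-42,-8.4,0,0,0,0.23],[-46,-9.2,0,0,0,0.25]]])

```text
t: 13.02
eef_pos: [0.5356, -0.1467, 0.1209]
tcp_rot: [[-0.086, 0.996, -0.004], [0.996, 0.086, 0.001], [0.001, -0.004, -1.0]]
wrist_force: [1.4, 0.6, -1.2]
width: 0.0369
```

```bash
python3 - <<'E'
from h import *
s=st();print(rel([.5575,-.2718,.125]));R=np.array(s["tcp_rot"]);print(R.round(4).tolist(),np.arctan2(R[1,0],R[0,0])-1.639)
E
```

```text
t 13.02 tcp [ 0.5356 -0.1467  0.1209] F [ 1.4   0.64 -1.22] w 0.0369 q [ 0.71  0.36 -0.61  1.87  0.24  1.    0.08]
[-12.65393196   1.11162519  -0.42654317]
[[-0.0858, 0.9963, -0.0041], [0.9963, 0.0858, 0.0007], [0.001, -0.004, -1.0]] 0.017693011792176083
```

Call:
servo_tool(targets=[[[-3,0.3,0,0,0,0.018],[-6,0.6,0,0,0,0.018],[-9,0.9,0,0,0,0.018],[-11.5,1.1,-0.4,0,0,0.018],[-12.6,1.1,-0.4,0,0,0.018],[-12.6,1.1,-0.4,0,0,0.018],[-12.6,1.1,-0.4,0,0,0.018],[-12.6,1.1,-0.4,0,0,0.018]]])

```text
t: 13.68
eef_pos: [0.5592, -0.2658, 0.1261]
tcp_rot: [[-0.072, 0.997, -0.002], [0.997, 0.072, 0.003], [0.003, -0.002, -1.0]]
wrist_force: [-0.4, -0.4, -1.2]
width: 0.0372
```

```bash
python3 - <<'E'
from h import *
s,im,d=snap("w11");st();print(rel([.5575,-.2718,.125]));R=np.array(s["tcp_rot"]);print(R.round(4).tolist(),np.arctan2(R[1,0],R[0,0])-1.639)
E
```

```text
t 13.73 tcp [ 0.5595 -0.2656  0.1264] F [ 0.27  1.22 -0.42] w 0.0371 q [ 0.81  0.46 -0.55  1.71  0.27  1.05  0.25]
[-0.60506634 -0.24631819  0.14385676]
[[-0.0722, 0.9974, -0.0018], [0.9974, 0.0722, 0.0027], [0.0028, -0.0016, -1.0]] 0.0040941329144881244
```

View pics/w11.png

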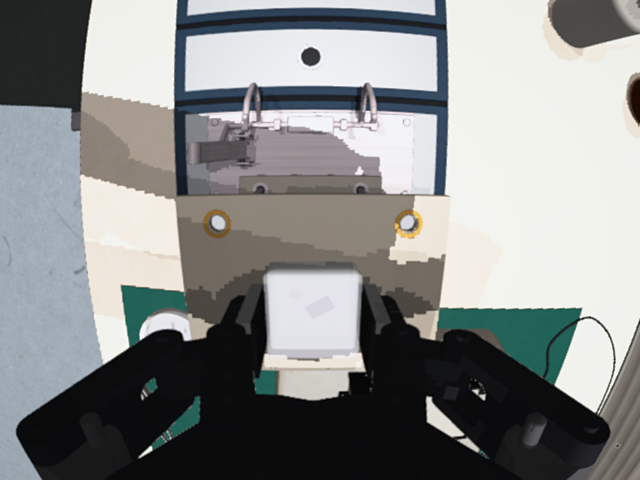

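```bash
python3 - <<'E'
from h import *
import pickle
im=cv2.imread("pics/w11.png");cv2.imwrite("pics/w11c.png",cv2.resize(im[165:240,200:425],None,fx=3.5,fy=5,interpolation=cv2.INTER_CUBIC))
s=pickle.load(open("pics/w11.pkl","rb"))
for q in [(261.5,189),(361,189)]:print(on("wrist",q,.046,s))
E
```

```text
[ 0.52131765 -0.2357031   0.046     ]
[ 0.59085965 -0.23064124  0.046     ]
```

View pics/w11c.png

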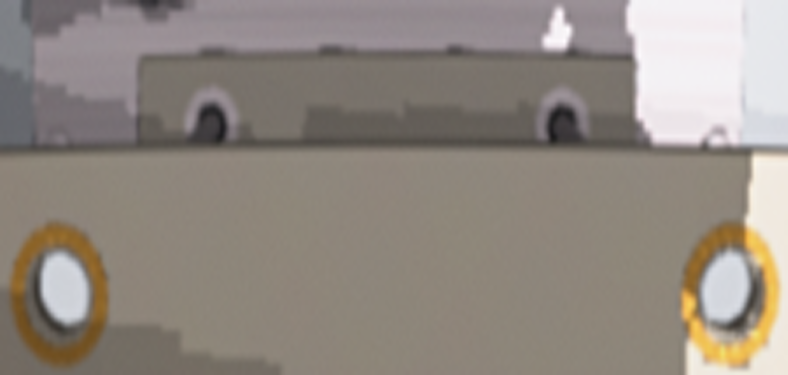

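```bash
python3 - <<'E'
from h import *
import pickle
s=pickle.load(open("pics/w11.pkl","rb"))
a,b=[on("wrist",q,.0097,s) for q in [(260.2,190),(361,190)]];print(a,b,np.linalg.norm(a-b),(a+b)/2,"rims far/near from w6 .5953,-.2361 / .5150,-.2416")
print(rel([.555,-.285,.065]))
E
```

```text
[ 0.51557447 -0.24167502  0.0097    ] [ 0.59601007 -0.23583226  0.0097    ] 0.08064752075865665 [ 0.55579227 -0.23875364  0.0097    ] rims far/near from w6 .5953,-.2361 / .5150,-.2416
[-1.91695611 -0.58577728  6.14124058]
```

```bash
python3 - <<'E'
from h import *
import pickle
s=pickle.load(open("pics/w6.pkl","rb"));d=np.load("pics/w6.npy");K,T=pose("wrist",s)
def P(u,v):
  o,r=ray("wrist",(u,v),s);return (o+r*d[v,u]/(r@T[:3,2])).round(3)
for q in [(505,80),(500,150),(530,60),(580,60),(560,30),(610,20)]:print(q,P(*q))
s=st();print(rel([.5591,-.2919,.032]));R=np.array(s["tcp_rot"]);print(np.arctan2(R[1,0],R[0,0])-1.639,R[:,2])
E
```

```text
(505, 80) [ 0.624 -0.361  0.029]
(500, 150) [ 0.573 -0.361  0.028]
(530, 60) [ 0.637 -0.368  0.051]
(580, 60) [ 0.637 -0.386  0.084]
(560, 30) [ 0.653 -0.371  0.082]
(610, 20) [ 0.674 -0.415  0.084]
t 13.73 tcp [ 0.5595 -0.2656  0.1264] F [ 0.27  1.22 -0.42] w 0.0371 q [ 0.81  0.46 -0.55  1.71  0.27  1.05  0.25]
[-2.64263539 -0.22381343  9.43920537]
0.005000511964561305 [-0.00123389  0.00220117 -0.99999682]
```

Call:
servo_tool(targets=[[[-1.5,-0.2,1,0,0,0.005],[-2.6,-0.2,3,0,0,0.005],[-2.6,-0.2,5.5,0,0,0.005],[-2.6,-0.2,8,0,0,0.005],[-2.6,-0.2,9.4,0,0,0.005],[-2.6,-0.2,9.4,0,0,0.005],[-2.6,-0.2,9.4,0,0,0.005],[-2.6,-0.2,9.4,0,0,0.005],[-2.6,-0.2,9.4,0,0,0.005]]])

```text
t: 14.48
eef_pos: [0.5614, -0.2958, 0.0352]
tcp_rot: [[-0.065, 0.998, 0.004], [0.998, 0.065, -0.002], [-0.002, 0.003, -1.0]]
wrist_force: [0.8, 0.1, -1.1]
width: 0.0371
```

```bash
python3 - <<'E'
from h import *
s,im,d=snap("w12");st();R=np.array(s["tcp_rot"]);print(np.arctan2(R[1,0],R[0,0])-1.639,R[:,2])
cv2.imwrite("pics/w12c.png",cv2.resize(im[120:240,190:440],None,fx=3.2,fy=5,interpolation=cv2.INTER_CUBIC))
E
```

```text
t 14.53 tcp [ 0.5613 -0.2959  0.0352] F [-0.59  0.08  0.38] w 0.0369 q [ 0.81  0.59 -0.5   1.73  0.34  0.91  0.23]
-0.003581807444367424 [ 0.00353568 -0.00158013 -0.9999925 ]
```

View pics/w12c.png

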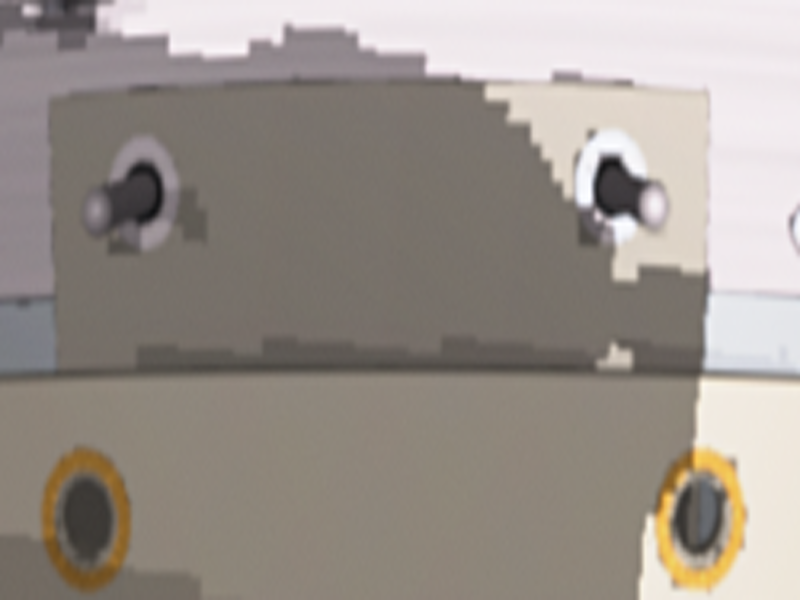

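```bash
python3 - <<'E'
from h import *
import pickle
s=pickle.load(open("pics/w12.pkl","rb"));p=np.array(s["eef_pos"]);R=np.array(s["tcp_rot"])
n,f=[on("wrist",q,.0455,s) for q in [(220.3,162.2),(393.8,160.2)]]
print(n,f,np.linalg.norm(n-f),np.arctan2(*(f-n)[[1,0]]))
zt=p[2]+.0303
hn,hf=[on("wrist",q,zt,s) for q in [(217.2,224),(408.7,224)]]
print(hn,hf,np.linalg.norm(hn-hf),np.arctan2(*(hf-hn)[[1,0]]))
print("shift tool cm",R.T@((n+f)/2-(hn+hf)/2)*100,"indiv",R.T@(n-hn)*100,R.T@(f-hf)*100)
d=np.load("pics/w12.npy");K,T=pose("wrist",s)
def P(u,v):
  o,r=ray("wrist",(u,v),s);return (o+r*d[v,u]/(r@T[:3,2])).round(4)
for q in [(220,162),(394,160),(300,230),(230,212),(400,250),(300,170)]:print(q,P(*q),p[2])
E
```

```text
[ 0.51603989 -0.24118056  0.0455    ] [ 0.59465545 -0.23531753  0.0455    ] 0.07883388649166781 0.0744406708339945
[ 0.52002805 -0.26526863  0.06547203] [ 0.59928122 -0.26016791  0.06547203] 0.07941714705759509 0.06427119902548335
shift tool cm [ 2.47322917 -0.2786089   1.99179899] indiv [ 2.43313468 -0.24925653  1.99197193] [ 2.51332366 -0.30796127  1.99162604]
(220, 162) [ 0.5157 -0.2411  0.0448] 0.03517203220209417
(394, 160) [ 0.5949 -0.2352  0.0447] 0.03517203220209417
(300, 230) [ 0.5545 -0.2661  0.064 ] 0.03517203220209417
(230, 212) [ 0.5251 -0.2603  0.0638] 0.03517203220209417
(400, 250) [ 0.597  -0.2716  0.0655] 0.03517203220209417
(300, 170) [ 0.5518 -0.246   0.0108] 0.03517203220209417
```

Call:
servo_tool(targets=[[[0.8,-0.1,0,0,0,-0.006],[1.6,-0.2,0,0,0,-0.006],[2.3,-0.27,0,0,0,-0.006],[2.47,-0.27,0,0,0,-0.006],[2.47,-0.27,0,0,0,-0.006],[2.47,-0.27,0,0,0,-0.006],[2.47,-0.27,0,0,0,-0.006],[2.47,-0.27,0,0,0,-0.006]]])

```text
t: 15.2
eef_pos: [0.5551, -0.2716, 0.0331]
tcp_rot: [[-0.069, 0.998, 0.0], [0.998, 0.069, -0.0], [-0.0, -0.0, -1.0]]
wrist_force: [0.3, -0.0, -0.6]
width: 0.0372
```

```bash
python3 - <<'E'
from h import *
s,im,d=snap("w13");st();R=np.array(s["tcp_rot"]);p=np.array(s["eef_pos"]);yw=np.arctan2(R[1,0],R[0,0])-np.pi/2
hm=p+R@[.0333,.0001,-.0263];print("yaw",yw,R[:,2],"holemid",hm, "err tool cm",R.T@(np.array([.5554,-.2386,hm[2]])-hm)*100)
cv2.imwrite("pics/w13c.png",np.hstack([cv2.resize(im[203:245,190:240],(400,336),interpolation=cv2.INTER_CUBIC),cv2.resize(im[203:245,385:435],(400,336),interpolation=cv2.INTER_CUBIC)]))
for n,q in (("n",(.5156,-.2413)),("f",(.5950,-.2357))):print(n,px("wrist",[*q,.046],s))
E
```

```text
t 15.25 tcp [ 0.5551 -0.2715  0.033 ] F [-0.27  0.11 -1.12] w 0.0371 q [ 0.79  0.57 -0.5   1.77  0.34  0.89  0.2 ]
yaw 0.06923744163172607 [ 2.43408170e-05 -3.70484072e-04 -9.99999931e-01] holemid [ 0.55291146 -0.23835243  0.05936508] err tool cm [-4.19138306e-02  2.46544673e-01  1.52293468e-05]
n [230.51911208 215.50235587]
f [403.7322925  215.46896948]
```

View pics/w13c.png

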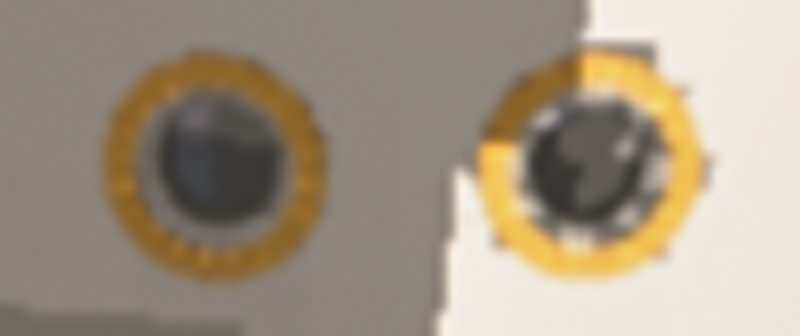

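Call:
servo_tool(targets=[[[-0.04,0.12,0,0,0,0],[-0.04,0.25,0,0,0,0],[-0.04,0.25,0,0,0,0],[-0.04,0.25,0,0,0,0],[-0.04,0.25,0,0,0,0],[-0.04,0.25,0,0,0,0]]])

```text
t: 15.75
eef_pos: [0.5577, -0.2711, 0.0331]
tcp_rot: [[-0.07, 0.998, -0.0], [0.998, 0.07, 0.0], [0.0, -0.0, -1.0]]
wrist_force: [0.8, 0.6, -0.1]
width: 0.0367
```

```bash
cat > chk.py <<'E'
from h import *
import sys
s=st();R=np.array(s["tcp_rot"]);p=np.array(s["eef_pos"]);yw=np.arctan2(R[1,0],R[0,0])-np.pi/2
hm=p+R@[.0333,.0001,-.0263];print("yaw",yw,R[:,2],"holemid",hm, "err tool cm",R.T@(np.array([.5554,-.2386,hm[2]])-hm)*100)
E
python3 chk.py
```

```text
t 15.75 tcp [ 0.5577 -0.2711  0.0331] F [ 0.79  0.57 -0.1 ] w 0.0367 q [ 0.78  0.57 -0.5   1.77  0.34  0.89  0.2 ]
yaw 0.07010539501627666 [-6.15074140e-05  5.84829763e-05 -9.99999996e-01] holemid [ 0.55546442 -0.2378593   0.05938129] err tool cm [-7.34363169e-02 -1.16148947e-02 -3.93555747e-06]
```

Call:
servo_tool(targets=[[[-0.05,0,0.4,0,0,0],[-0.05,0,0.8,0,0,0],[-0.05,0,1.1,0,0,0],[-0.05,0,1.1,0,0,0],[-0.05,0,1.1,0,0,0]]])

```text
t: 16.17
eef_pos: [0.5573, -0.2714, 0.0215]
tcp_rot: [[-0.07, 0.998, -0.001], [0.998, 0.07, 0.001], [0.001, -0.001, -1.0]]
wrist_force: [-0.6, 0.0, -1.7]
width: 0.0371
```

```bash
python3 - <<'E'
from h import *
s,im,d=snap("w14")
cv2.imwrite("pics/w14c.png",np.hstack([cv2.resize(im[203:245,190:240],(400,336),interpolation=cv2.INTER_CUBIC),cv2.resize(im[203:245,385:435],(400,336),interpolation=cv2.INTER_CUBIC)]))
for n,q in (("n",(.5156,-.2412)),("f",(.5950,-.2356))):print(n,px("wrist",[*q,.046],s))
E
python3 chk.py
```

```text
n [220.05049147 220.75441945]
f [405.28555287 220.80614132]
t 16.22 tcp [ 0.5576 -0.2715  0.0218] F [-0.64  0.43 -1.33] w 0.0369 q [ 0.78  0.58 -0.5   1.77  0.35  0.88  0.19]
yaw 0.07008257159718445 [-4.41632739e-04  3.06669321e-04 -9.99999855e-01] holemid [ 0.55534541 -0.2382737   0.04811267] err tool cm [-3.29321397e-02  3.16114673e-03 -1.24176832e-05]
```

View pics/w14c.png

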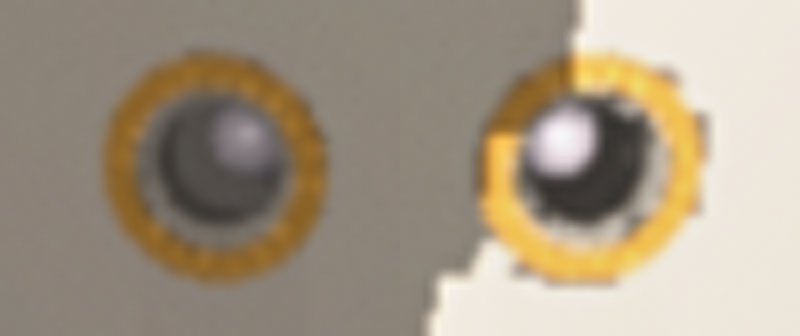

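Call:
servo_tool(targets=[[[0,0,0.1,0,0,0],[0,0,0.2,0,0,0],[0,0,0.3,0,0,0],[0,0,0.4,0,0,0],[0,0,0.4,0,0,0]]])

```text
t: 16.63
eef_pos: [0.5575, -0.2716, 0.0179]
tcp_rot: [[-0.07, 0.998, -0.0], [0.998, 0.07, 0.0], [0.0, -0.0, -1.0]]
wrist_force: [0.1, 0.2, -0.4]
width: 0.0366
```

Call:
servo_tool(targets=[[[0,0,0.1,0,0,0],[0,0,0.2,0,0,0],[0,0,0.3,0,0,0],[0,0,0.4,0,0,0],[0,0,0.4,0,0,0]]])

```text
t: 17.05
eef_pos: [0.5576, -0.2716, 0.0138]
tcp_rot: [[-0.07, 0.998, -0.0], [0.998, 0.07, 0.0], [0.0, -0.0, -1.0]]
wrist_force: [-1.1, -0.1, -1.9]
width: 0.0366
```

```bash
python3 - <<'E'
from h import *
s,im,d=snap("w15")
cv2.imwrite("pics/w15c.png",np.hstack([cv2.resize(im[203:245,190:240],(400,336),interpolation=cv2.INTER_CUBIC),cv2.resize(im[203:245,385:435],(400,336),interpolation=cv2.INTER_CUBIC)]))
E
python3 chk.py
```

```text
t 17.10 tcp [ 0.5576 -0.2716  0.0139] F [ 0.14  1.1  -0.51] w 0.037 q [ 0.78  0.6  -0.49  1.77  0.36  0.86  0.19]
yaw 0.07002747556213862 [-3.16204552e-04  1.95347754e-04 -9.99999931e-01] holemid [ 0.5553619  -0.23834754  0.04022791] err tool cm [-2.54511757e-02  2.03435869e-03 -6.13664033e-06]
```

View pics/w15c.png

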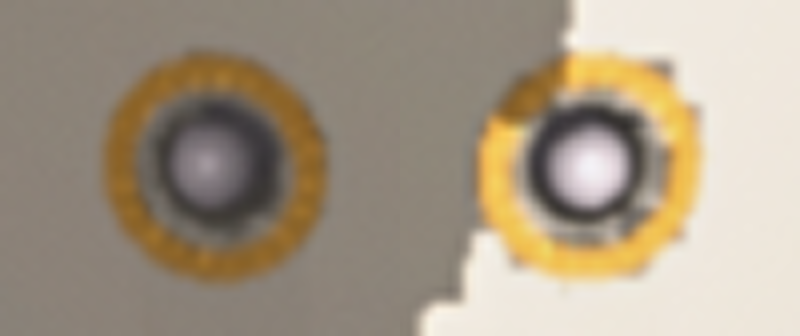

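Call:
servo_tool(targets=[[[0,0,0.2,0,0,0],[0,0,0.4,0,0,0],[0,0,0.6,0,0,0],[0,0,0.8,0,0,0],[0,0,1.0,0,0,0],[0,0,1.2,0,0,0],[0,0,1.2,0,0,0]]])

```text
t: 17.68
eef_pos: [0.5573, -0.2714, 0.0015]
tcp_rot: [[-0.07, 0.998, -0.001], [0.998, 0.07, 0.0], [0.001, -0.001, -1.0]]
wrist_force: [0.4, -0.0, -1.8]
width: 0.0369
```

Call:
servo_tool(targets=[[[0,0,0.2,0,0,0],[0,0,0.4,0,0,0],[0,0,0.6,0,0,0],[0,0,0.8,0,0,0],[0,0,1.0,0,0,0],[0,0,1.2,0,0,0],[0,0,1.2,0,0,0]]])

```text
t: 18.27
eef_pos: [0.5573, -0.2715, -0.0105]
tcp_rot: [[-0.07, 0.998, -0.001], [0.998, 0.07, 0.0], [0.0, -0.001, -1.0]]
wrist_force: [-0.5, 1.1, -1.8]
width: 0.037
```

```bash
python3 chk.py
```

```text
t 18.27 tcp [ 0.5573 -0.2715 -0.0105] F [-0.47  1.08 -1.8 ] w 0.037 q [ 0.76  0.63 -0.48  1.78  0.38  0.83  0.17]
yaw 0.07004878910564227 [-8.33335618e-04  4.37398113e-04 -9.99999557e-01] holemid [ 0.55511297 -0.2382366   0.01584093] err tool cm [-3.82596638e-02  2.60893279e-02 -3.98143800e-05]
```

Underside near 0.016 m; feel for the pack in small steps.

Call:
servo_tool(targets=[[[-0.02,0.02,0.1,0,0,0],[-0.02,0.02,0.2,0,0,0],[-0.02,0.02,0.3,0,0,0],[-0.02,0.02,0.3,0,0,0]]])

```text
t: 18.6
eef_pos: [0.5578, -0.2718, -0.0131]
tcp_rot: [[-0.07, 0.998, -0.0], [0.998, 0.07, 0.0], [0.0, -0.0, -1.0]]
wrist_force: [-1.2, -0.1, -0.4]
width: 0.037
```

Call:
servo_tool(targets=[[[0,0,0.1,0,0,0],[0,0,0.1,0,0,0],[0,0,0.1,0,0,0]]])

```text
t: 18.85
eef_pos: [0.5579, -0.2718, -0.0139]
tcp_rot: [[-0.07, 0.998, -0.0], [0.998, 0.07, 0.0], [0.0, -0.0, -1.0]]
wrist_force: [0.2, 0.1, -0.6]
width: 0.0365
```

Call:
servo_tool(targets=[[[0,0,0.1,0,0,0],[0,0,0.1,0,0,0],[0,0,0.1,0,0,0]]])

```text
t: 19.1
eef_pos: [0.5579, -0.2718, -0.0149]
tcp_rot: [[-0.07, 0.998, -0.0], [0.998, 0.07, 0.0], [0.0, -0.0, -1.0]]
wrist_force: [0.9, -0.2, -0.9]
width: 0.0368
```

Call:
servo_tool(targets=[[[0,0,0.05,0,0,0],[0,0,0.05,0,0,0]]])

```text
t: 19.27
eef_pos: [0.5581, -0.2719, -0.0153]
tcp_rot: [[-0.07, 0.998, 0.0], [0.998, 0.07, -0.0], [-0.0, 0.0, -1.0]]
wrist_force: [-0.7, 1.1, -1.4]
width: 0.037
```

Call:
servo_tool(targets=[[[0,0,0.05,0,0,0],[0,0,0.05,0,0,0]]])

```text
t: 19.43
eef_pos: [0.5581, -0.2718, -0.0154]
tcp_rot: [[-0.07, 0.998, -0.0], [0.998, 0.07, -0.0], [-0.0, -0.0, -1.0]]
wrist_force: [-2.1, 0.2, 2.7]
width: 0.0368
```

Call:
servo_tool(targets=[[[0,0,0.05,0,0,0],[0,0,0.05,0,0,0]]])

```text
t: 19.6
eef_pos: [0.5581, -0.2719, -0.0154]
tcp_rot: [[-0.07, 0.998, -0.0], [0.998, 0.07, -0.0], [-0.0, -0.0, -1.0]]
wrist_force: [-2.6, 0.5, 6.9]
width: 0.0367
```

Call:
servo_tool(targets=[[[0,0,-0.05,0,0,0],[0,0,-0.05,0,0,0]]])

```text
t: 19.77
eef_pos: [0.5581, -0.2719, -0.0154]
tcp_rot: [[-0.07, 0.998, 0.0], [0.998, 0.07, -0.0], [-0.0, 0.0, -1.0]]
wrist_force: [-1.5, 0.0, 5.0]
width: 0.0368
```

Call:
servo_tool(targets=[[[0,0,-0.05,0,0,0],[0,0,-0.05,0,0,0],[0,0,-0.05,0,0,0],[0,0,-0.05,0,0,0]]], grip=0.4)

```text
t: 20.1
eef_pos: [0.5579, -0.2718, -0.0157]
tcp_rot: [[-0.07, 0.998, 0.0], [0.998, 0.07, 0.0], [0.0, 0.0, -1.0]]
wrist_force: [-0.1, 0.5, -0.5]
width: 0.0514
```

```bash
python3 - <<'E'
from h import *
s,im,d=snap("w16");st()
E
```

```text
t 20.15 tcp [ 0.5579 -0.2718 -0.0157] F [ 0.09  0.09 -0.46] w 0.051 q [ 0.76  0.64 -0.47  1.78  0.38  0.82  0.17]
```

View pics/w16.png

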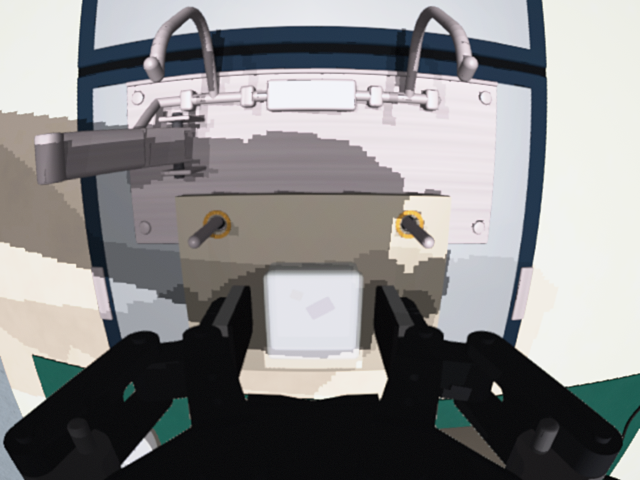

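Call:
servo_tool(targets=[[[0,0,-0.5,0,0,0],[0,0,-2,0,0,0],[0,0,-5,0,0,0],[0,0,-9,0,0,0],[0,0,-12,0,0,0],[0,0,-13.5,0,0,0],[0,0,-13.5,0,0,0],[0,0,-13.5,0,0,0],[0,0,-13.5,0,0,0]]])

```text
t: 20.9
eef_pos: [0.5571, -0.2717, 0.1191]
tcp_rot: [[-0.07, 0.998, -0.001], [0.998, 0.07, 0.0], [0.0, -0.001, -1.0]]
wrist_force: [0.2, 0.8, -1.0]
width: 0.0512
```

```bash
python3 - <<'E'
from h import *
s,im,d=snap("w17");st();print(rel([.484,-.2105,.115]));R=np.array(s["tcp_rot"]);print(np.arctan2(R[1,0],R[0,0])-.068)
K,T=pose("wrist",s)
def P(u,v):
  o,r=ray("wrist",(u,v),s);return (o+r*d[v,u]/(r@T[:3,2])).round(4)
E
```

```text
t 20.95 tcp [ 0.5565 -0.2714  0.1182] F [-0.61 -0.43 -0.  ] w 0.0509 q [ 0.82  0.46 -0.55  1.72  0.27  1.04  0.25]
[ 6.58388982 -6.80856487  0.35062471]
1.5728365083182534
```

View pics/w17.png

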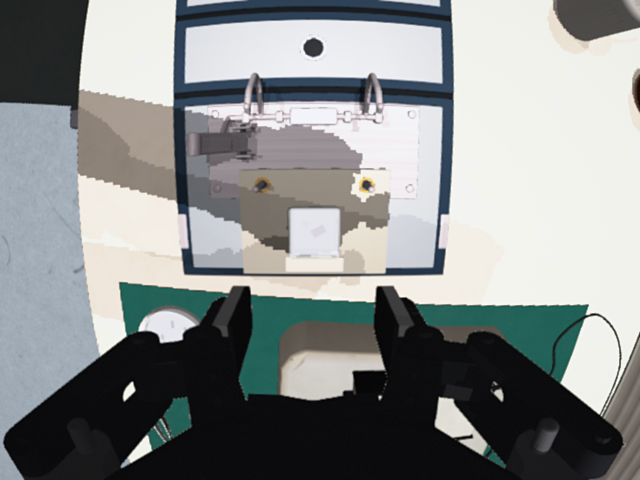

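Call:
servo_tool(targets=[[[0.6,-0.6,0,0,0,0.12],[1.2,-1.2,0,0,0,0.24],[1.8,-1.8,0,0,0,0.36],[2.4,-2.4,0,0,0,0.48],[3,-3,0,0,0,0.6],[3.6,-3.6,0,0,0,0.72],[4.2,-4.2,0,0,0,0.84],[4.8,-4.8,0,0,0,0.96],[5.4,-5.4,0,0,0,1.08],[6,-6,0,0,0,1.2],[6.6,-6.8,0,0,0,1.32],[6.6,-6.8,0,0,0,1.44]]], grip=0.5)

```text
t: 21.95
eef_pos: [0.4821, -0.2088, 0.1173]
tcp_rot: [[0.981, 0.195, -0.006], [0.195, -0.981, 0.002], [-0.005, -0.004, -1.0]]
wrist_force: [0.2, -0.6, -0.1]
width: 0.0428
```

Call:
servo_tool(targets=[[[0,0,0,0,0,0.12],[0,0,0,0,0,0.133],[0,0,0,0,0,0.133],[0,0,0,0,0,0.133]]])

```text
t: 22.28
eef_pos: [0.4848, -0.2105, 0.1186]
tcp_rot: [[0.998, 0.07, -0.002], [0.07, -0.998, 0.001], [-0.002, -0.001, -1.0]]
wrist_force: [-0.3, 0.9, 0.8]
width: 0.0428
```

```bash
python3 - <<'E'
from h import *
s,im,d=snap("w18");st();print(rel([.484,-.2105,.0186]));R=np.array(s["tcp_rot"]);print(np.arctan2(R[1,0],R[0,0])-.068)
cv2.imwrite("pics/w18c.png",cv2.resize(im[150:410,180:450],None,fx=2.3,fy=2.3,interpolation=cv2.INTER_CUBIC))
K,T=pose("wrist",s)
def P(u,v):
  o,r=ray("wrist",(u,v),s);return (o+r*d[v,u]/(r@T[:3,2])).round(4)
for v in range(220,330,10):
  # lever column centre search: higher points
  for u in range(270,350,4):
    q=P(u,v)
    if q[2]>.03 and q[2]<.1 and u%8==6: print(u,v,q)
E
```

```text
t 22.33 tcp [ 0.485  -0.2106  0.1189] F [ 0.17  0.92 -0.43] w 0.0427 q [ 0.62  0.26 -0.32  1.94  0.1   0.95 -1.25]
[-9.03366555e-02 -5.74573944e-03  1.00278117e+01]
0.002319790937198987
310 220 [ 0.4957 -0.2081  0.0391]
318 220 [ 0.4963 -0.2137  0.04  ]
302 230 [ 0.4909 -0.2031  0.0507]
310 230 [ 0.4921 -0.2085  0.0537]
318 230 [ 0.4923 -0.2139  0.0529]
302 240 [ 0.4868 -0.2037  0.0612]
310 240 [ 0.4875 -0.2089  0.0623]
318 240 [ 0.4883 -0.214   0.0639]
302 250 [ 0.4837 -0.2042  0.0733]
310 250 [ 0.4843 -0.2092  0.0739]
318 250 [ 0.4848 -0.2142  0.0744]
302 260 [ 0.4784 -0.2046  0.077 ]
310 260 [ 0.4787 -0.2096  0.077 ]
318 260 [ 0.4794 -0.2145  0.0778]
```

View pics/w18c.png

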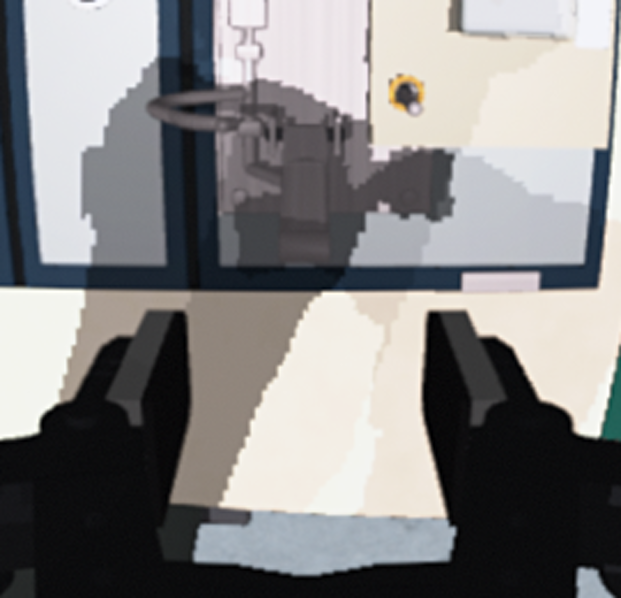

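Call:
servo_tool(targets=[[[-0.1,-0.1,3,0,0,0],[-0.1,-0.1,6,0,0,0],[-0.1,-0.1,8,0,0,0],[-0.1,-0.1,9.5,0,0,0],[-0.1,-0.1,10,0,0,0],[-0.1,-0.1,10,0,0,0],[-0.1,-0.1,10,0,0,0]]])

```text
t: 22.92
eef_pos: [0.4849, -0.2099, 0.0199]
tcp_rot: [[0.998, 0.068, 0.001], [0.068, -0.998, 0.0], [0.001, -0.0, -1.0]]
wrist_force: [-0.2, 0.3, -0.1]
width: 0.0422
```

```bash
python3 - <<'E'
from h import *
s,im,d=snap("w19");st()
cv2.imwrite("pics/w19c.png",cv2.resize(im[150:410,180:450],None,fx=2.3,fy=2.3,interpolation=cv2.INTER_CUBIC))
E
```

```text
t 22.97 tcp [ 0.4855 -0.2102  0.0206] F [-0.17 -0.42 -0.42] w 0.0426 q [ 0.59  0.41 -0.3   2.    0.17  0.75 -1.31]
```

View pics/w19c.png

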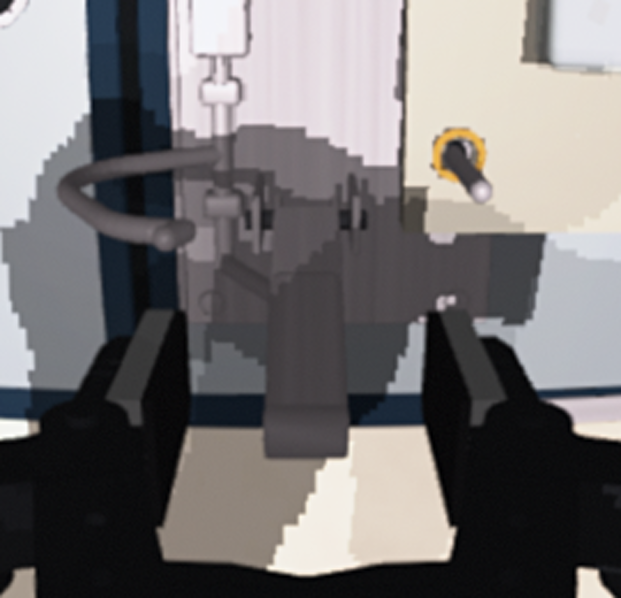

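Call:
servo_tool(targets=[[[-0.1,0,0.1,0,0,0],[-0.1,0,0.1,0,0,0],[-0.1,0,0.1,0,0,0],[-0.1,0,0.1,0,0,0],[-0.1,0,0.1,0,0,0],[-0.1,0,0.1,0,0,0]]], grip=1, newtons=50)

```text
t: 23.47
eef_pos: [0.4841, -0.2101, 0.0197]
tcp_rot: [[0.998, 0.068, 0.001], [0.068, -0.998, -0.001], [0.001, 0.001, -1.0]]
wrist_force: [-2.5, 0.7, 5.9]
width: 0.0129
```

Call:
servo_tool(targets=[[[-0.13,0,0.06,0,0,0],[-0.26,0,0.12,0,0,0],[-0.4,0,0.2,0,0,0],[-0.4,0,0.2,0,0,0]]])

```text
t: 23.8
eef_pos: [0.4842, -0.2102, 0.0195]
tcp_rot: [[0.998, 0.069, 0.008], [0.069, -0.998, -0.001], [0.008, 0.002, -1.0]]
wrist_force: [1.4, 0.8, 8.6]
width: 0.0128
```

```bash
python3 - <<'E'
from h import *
s,im,d=snap("w20");st();print(s["torque"])
cv2.imwrite("pics/w20c.png",cv2.resize(im[150:410,180:450],None,fx=2.3,fy=2.3,interpolation=cv2.INTER_CUBIC))
E
```

```text
t 23.85 tcp [ 0.4842 -0.2102  0.0196] F [ 1.09  1.46 10.26] w 0.0127 q [ 0.59  0.41 -0.3   2.01  0.17  0.74 -1.31]
[ 0.42561505 -0.23816247 -0.05244295]
```

View pics/w20c.png

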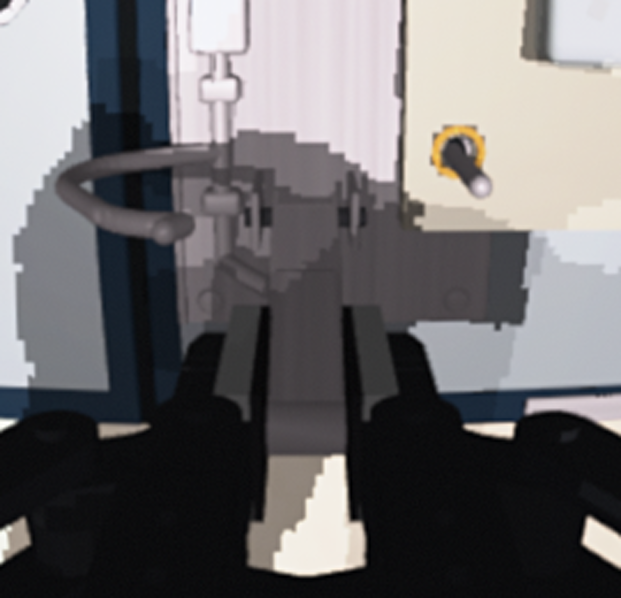

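Call:
servo_tool(targets=[[[0.4,0,-0.2,0,0,0],[0.4,0,-0.2,0,0,0],[0.4,0,-0.2,0,0,0]]], newtons=20)

```text
t: 24.1
eef_pos: [0.4841, -0.2101, 0.0197]
tcp_rot: [[0.998, 0.068, 0.001], [0.068, -0.998, -0.001], [0.001, 0.001, -1.0]]
wrist_force: [-1.0, 1.2, 8.0]
width: 0.0126
```

Call:
servo_tool(targets=[[[0,0,0,0,0,0],[0,0,0,0,0,0],[0,0,0,0,0,0],[0,0,-2,0,0,0],[0,0,-4,0,0,0],[0,0,-6,0,0,0],[1,0,-6,0,0,0],[2,0,-6,0,0,0],[2,0,-6,0,0,0],[2,0,-6,0,0,0]]], grip=0.5)

```text
t: 24.93
eef_pos: [0.5033, -0.2077, 0.0773]
tcp_rot: [[0.998, 0.069, -0.002], [0.069, -0.998, 0.001], [-0.002, -0.001, -1.0]]
wrist_force: [-1.4, -1.0, -1.1]
width: 0.0427
```

Call:
servo_tool(targets=[[[0,0,0,0,0,0],[0,0,0,0,0,0],[0,0,0,0,0,0],[0,0,0,0,0,0],[0,0,0,0,0,0]]], grip=1, newtons=40)

```text
t: 25.35
eef_pos: [0.503, -0.2086, 0.0784]
tcp_rot: [[0.998, 0.068, -0.0], [0.068, -0.998, 0.0], [-0.0, -0.0, -1.0]]
wrist_force: [0.3, -0.6, 0.5]
width: -0.0002
```

```bash
python3 - <<'E'
from h import *
s,im,d=snap("w21");st();print(rel([.5044,-.2091,.0266]))
cv2.imwrite("pics/w21c.png",cv2.resize(im[100:410,180:450],None,fx=1.9,fy=1.9,interpolation=cv2.INTER_CUBIC))
K,T=pose("wrist",s)
def P(u,v):
  o,r=ray("wrist",(u,v),s);return (o+r*d[v,u]/(r@T[:3,2])).round(4)
for v in range(190,300,10): print(v,P(303,v),P(311,v))
E
```

```text
t 25.40 tcp [ 0.5032 -0.2086  0.0785] F [-1.1  -0.32  0.23] w 0.0 q [ 0.59  0.35 -0.32  1.94  0.14  0.88 -1.3 ]
[0.11752169 0.06191583 5.19112835]
190 [ 0.5358 -0.2001  0.0044] [ 0.5362 -0.2056  0.0046]
200 [ 0.5287 -0.2005  0.0032] [ 0.5292 -0.206   0.0037]
210 [ 0.5219 -0.201   0.004 ] [ 0.5224 -0.2065  0.0051]
220 [ 0.5146 -0.2014  0.003 ] [ 0.5149 -0.207   0.0027]
230 [ 0.5079 -0.2019  0.005 ] [ 0.5081 -0.2074  0.004 ]
240 [ 0.5049 -0.2025  0.02  ] [ 0.5007 -0.2079  0.0033]
250 [ 0.5001 -0.2029  0.0267] [ 0.5008 -0.208   0.0278]
260 [ 0.4967 -0.2034  0.0368] [ 0.4969 -0.2083  0.0363]
270 [ 0.4944 -0.2038  0.0484] [ 0.4951 -0.2085  0.0493]
280 [ 0.4908 -0.2042  0.0553] [ 0.4911 -0.2088  0.0553]
290 [ 0.5145 -0.2045  0.1252] [ 0.5145 -0.2075  0.1247]
```

View pics/w21c.png

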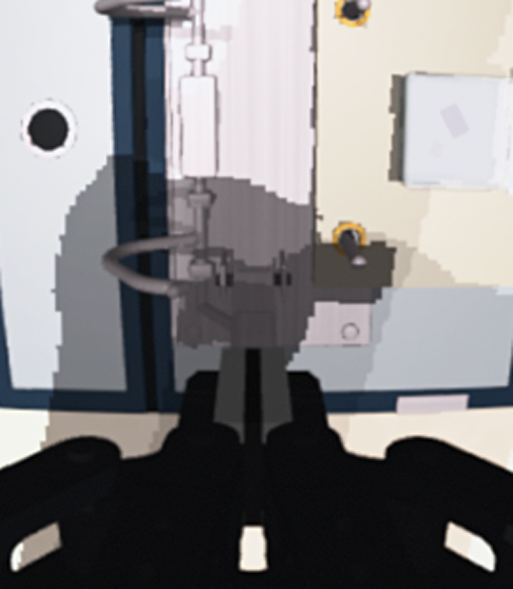

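Call:
servo_tool(targets=[[[0.15,0,2,0,0,0],[0.15,0,4,0,0,0],[0.15,0,5.2,0,0,0],[0.15,0,5.2,0,0,0],[0.15,0,5.2,0,0,0],[0.15,0,5.2,0,0,0]]])

```text
t: 25.9
eef_pos: [0.5056, -0.2086, 0.0273]
tcp_rot: [[0.998, 0.068, 0.001], [0.068, -0.998, -0.0], [0.001, 0.0, -1.0]]
wrist_force: [0.2, -0.6, 0.1]
width: 0.0
```

Call:
servo_tool(targets=[[[-0.1,0,0,0,0,0],[-0.2,0,0,0,0,0],[-0.3,0,0,0,0,0],[-0.3,0,0,0,0,0]]])

```text
t: 26.23
eef_pos: [0.502, -0.2089, 0.0272]
tcp_rot: [[0.998, 0.068, 0.001], [0.068, -0.998, -0.0], [0.001, 0.001, -1.0]]
wrist_force: [0.2, 0.4, 0.0]
width: 0.0003
```

Call:
servo_tool(targets=[[[-0.1,0,0,0,0,0],[-0.2,0,0,0,0,0],[-0.2,0,0,0,0,0]]])

```text
t: 26.48
eef_pos: [0.4996, -0.2088, 0.0266]
tcp_rot: [[0.998, 0.068, -0.0], [0.068, -0.998, -0.0], [-0.0, 0.0, -1.0]]
wrist_force: [-0.3, -0.1, -0.3]
width: 0.0003
```

Call:
servo_tool(targets=[[[-0.15,0,0,0,0,0],[-0.3,0,0,0,0,0],[-0.45,0,0,0,0,0],[-0.45,0,0,0,0,0]]])

```text
t: 26.82
eef_pos: [0.4973, -0.209, 0.0272]
tcp_rot: [[0.998, 0.068, 0.004], [0.068, -0.998, -0.0], [0.004, 0.001, -1.0]]
wrist_force: [3.4, 0.3, -0.7]
width: -0.0003
```

Call:
servo_tool(targets=[[[-0.15,0,0.01,0,0,0],[-0.3,0,0.03,0,0,0],[-0.45,0,0.05,0,0,0],[-0.45,0,0.05,0,0,0]]])

```text
t: 27.15
eef_pos: [0.4958, -0.2092, 0.0277]
tcp_rot: [[0.998, 0.069, 0.009], [0.069, -0.998, -0.001], [0.009, 0.002, -1.0]]
wrist_force: [6.0, 0.4, -1.2]
width: 0.0001
```

Call:
servo_tool(targets=[[[-0.2,0,0.05,0,0,0],[-0.4,0,0.1,0,0,0],[-0.6,0,0.15,0,0,0],[-0.6,0,0.15,0,0,0]]])

```text
t: 27.48
eef_pos: [0.4916, -0.2096, 0.0268]
tcp_rot: [[0.998, 0.069, 0.013], [0.069, -0.998, -0.001], [0.013, 0.002, -1.0]]
wrist_force: [8.1, 2.7, 0.1]
width: -0.0002
```

Call:
servo_tool(targets=[[[-0.2,0,0.05,0,0,0],[-0.4,0,0.1,0,0,0],[-0.6,0,0.15,0,0,0],[-0.6,0,0.15,0,0,0]]])

```text
t: 27.82
eef_pos: [0.4871, -0.21, 0.0259]
tcp_rot: [[0.997, 0.07, 0.015], [0.07, -0.998, -0.002], [0.015, 0.003, -1.0]]
wrist_force: [9.8, 0.8, 0.4]
width: 0.0
```

Call:
servo_tool(targets=[[[-0.2,0,0.08,0,0,0],[-0.4,0,0.16,0,0,0],[-0.6,0,0.24,0,0,0],[-0.7,0,0.3,0,0,0]]])

```text
t: 28.15
eef_pos: [0.4823, -0.2105, 0.0238]
tcp_rot: [[0.997, 0.07, 0.019], [0.07, -0.998, -0.003], [0.019, 0.004, -1.0]]
wrist_force: [11.4, 2.4, 1.1]
width: -0.0001
```

Call:
servo_tool(targets=[[[-0.2,0,0.12,0,0,0],[-0.4,0,0.24,0,0,0],[-0.6,0,0.36,0,0,0],[-0.6,0,0.4,0,0,0]]])

```text
t: 28.48
eef_pos: [0.4773, -0.2111, 0.0203]
tcp_rot: [[0.997, 0.07, 0.021], [0.07, -0.998, -0.003], [0.02, 0.004, -1.0]]
wrist_force: [10.2, 1.7, 3.9]
width: -0.0004
```

```bash
cat > lv.py <<'E'
from h import *
s=st();p=np.array(s["eef_pos"]);R=np.array(s["tcp_rot"])
c=p+R@[-.011,0,-.0334]
d=c[:2]-[.5555,-.2387];x=d[0]*np.cos(.068)+d[1]*np.sin(.068);y=-d[0]*np.sin(.068)+d[1]*np.cos(.068)
rx,rz=x+.052,c[2]-.022
r=np.hypot(rx,rz);phi=np.arctan2(rz,-rx)-np.arcsin(.003/r)
print("corner rel hinge",rx.round(4),rz.round(4),"y",y.round(4),"r",r.round(4),"phi",phi.round(3),"tilt",R[:,2].round(3), "Fn",(s["wrist_force"][0]*np.sin(phi)+s["wrist_force"][2]*np.cos(phi)).round(2))
E
python3 lv.py
```

```text
t 28.48 tcp [ 0.4773 -0.2111  0.0203] F [10.23  1.74  3.86] w -0.0004 q [ 0.61  0.39 -0.3   2.04  0.17  0.72 -1.3 ]
corner rel hinge -0.0358 0.0315 y 0.033 r 0.0477 phi 0.658 tilt [ 0.021 -0.003 -1.   ] Fn 9.31
```

Call:
servo_tool(targets=[[[-0.2,0,0.17,0,0,0],[-0.4,0,0.35,0,0,0],[-0.6,0,0.55,0,0,0],[-0.7,0,0.7,0,0,0]]])

```text
t: 28.82
eef_pos: [0.4715, -0.2116, 0.0139]
tcp_rot: [[0.997, 0.071, 0.022], [0.071, -0.997, -0.003], [0.022, 0.005, -1.0]]
wrist_force: [11.4, 2.1, 6.2]
width: 0.0
```

```bash
python3 lv.py
```

```text
t 28.82 tcp [ 0.4715 -0.2116  0.0139] F [11.43  2.14  6.21] w 0.0 q [ 0.61  0.39 -0.3   2.05  0.17  0.7  -1.3 ]
corner rel hinge -0.0417 0.0251 y 0.0329 r 0.0487 phi 0.479 tilt [ 0.022 -0.003 -1.   ] Fn 10.78
```

Call:
servo_tool(targets=[[[-0.1,0,0.25,0,0,0],[-0.2,0,0.5,0,0,0],[-0.3,0,0.75,0,0,0],[-0.3,0,0.9,0,0,0]]])

```text
t: 29.15
eef_pos: [0.4645, -0.2121, 0.0037]
tcp_rot: [[0.997, 0.07, 0.015], [0.07, -0.998, -0.003], [0.014, 0.004, -1.0]]
wrist_force: [6.3, 1.3, 5.4]
width: -0.0003
```

```bash
python3 lv.py
```

```text
t 29.15 tcp [ 0.4645 -0.2121  0.0037] F [6.26 1.33 5.38] w -0.0003 q [ 0.61  0.4  -0.3   2.06  0.18  0.68 -1.3 ]
corner rel hinge -0.0485 0.0149 y 0.0328 r 0.0507 phi 0.24 tilt [ 0.015 -0.003 -1.   ] Fn 6.71
```

Call:
servo_tool(targets=[[[0,0,0.2,0,0,0],[0,0,0.4,0,0,0],[0,0,0.6,0,0,0],[0,0,0.7,0,0,0]]])

```text
t: 29.48
eef_pos: [0.456, -0.212, -0.0069]
tcp_rot: [[0.998, 0.068, 0.0], [0.068, -0.998, -0.0], [-0.0, 0.0, -1.0]]
wrist_force: [3.1, -0.0, 0.3]
width: 0.0001
```

```bash
python3 lv.py
```

```text
t 29.48 tcp [ 0.456  -0.212  -0.0069] F [ 3.09 -0.01  0.27] w 0.0001 q [ 0.61  0.42 -0.29  2.07  0.19  0.68 -1.31]
corner rel hinge -0.0564 0.0045 y 0.0334 r 0.0566 phi 0.027 tilt [ 0. -0. -1.] Fn 0.36
```

Call:
servo_tool(targets=[[[0,0,0.1,0,0,0],[0,0,0.1,0,0,0],[0,0,0.1,0,0,0]]])

```text
t: 29.73
eef_pos: [0.4552, -0.2119, -0.008]
tcp_rot: [[0.998, 0.067, -0.001], [0.067, -0.998, 0.0], [-0.001, -0.0, -1.0]]
wrist_force: [1.7, -0.2, 3.1]
width: 0.0001
```

Call:
servo_tool(targets=[[[0,0,0.1,0,0,0],[0,0,0.1,0,0,0],[0,0,0.1,0,0,0]]])

```text
t: 29.98
eef_pos: [0.4552, -0.2119, -0.0086]
tcp_rot: [[0.998, 0.067, -0.002], [0.067, -0.998, -0.0], [-0.002, -0.0, -1.0]]
wrist_force: [0.3, 0.6, 7.7]
width: 0.0
```

Call:
servo_tool(targets=[[[0,0,-0.2,0,0,0],[0,0,-0.5,0,0,0],[0,0,-2,0,0,0],[0,0,-5,0,0,0],[0,0,-9,0,0,0],[0,0,-12,0,0,0],[1.5,0,-13,0,0,0],[1.5,0,-13,0,0,0],[1.5,0,-13,0,0,0],[1.5,0,-13,0,0,0]]])

```text
t: 30.82
eef_pos: [0.4679, -0.21, 0.1188]
tcp_rot: [[0.998, 0.068, -0.006], [0.068, -0.998, 0.002], [-0.006, -0.002, -1.0]]
wrist_force: [0.2, 0.5, -0.5]
width: -0.0001
```

```bash
python3 - <<'E'
from h import *
s,im,d=snap("w22");st()
K,T=pose("wrist",s)
cv2.imwrite("pics/w22c.png",cv2.resize(im[40:300,200:480],None,fx=2.3,fy=2.3,interpolation=cv2.INTER_CUBIC))
def P(u,v):
  o,r=ray("wrist",(u,v),s);return (o+r*d[v,u]/(r@T[:3,2])).round(4)
for q in [(.452,-.2125,.027),(.464,-.212,.025)]:
  u=px("wrist",q,s).astype(int);print(u,P(*u))
E
```

```text
t 30.87 tcp [ 0.4677 -0.21    0.1185] F [-0.3  -0.35 -0.23] w 0.0002 q [ 0.64  0.24 -0.33  1.98  0.1   0.95 -1.24]
[314 250] [ 0.4524 -0.2123  0.0258]
[314 234] [ 0.4647 -0.2114  0.0249]
```

View pics/w22c.png

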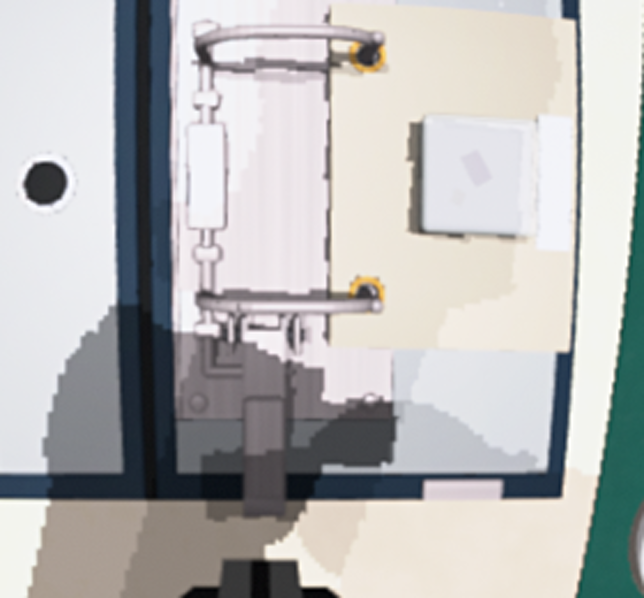

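```bash
python3 - <<'E'
from h import *
import pickle
s=pickle.load(open("pics/w22.pkl","rb"));d=np.load("pics/w22.npy");K,T=pose("wrist",s)
for q in [(355,60),(430,60),(360,120),(360,180),(430,180)]:
  o,r=ray("wrist",q,s);print(q,(o+r*d[q[1],q[0]]/(r@T[:3,2])).round(4))
print(job.sign_off())
E
```

```text
(355, 60) [ 0.5985 -0.2329  0.0144]
(430, 60) [ 0.6068 -0.2914  0.0133]
(360, 120) [ 0.5525 -0.2399  0.0146]
(360, 180) [ 0.5068 -0.2438  0.0137]
(430, 180) [ 0.5119 -0.2995  0.0138]
the job is handed in; nothing more can be done
None
```

The job is done and handed in at about 31 s of the 72 s allowed. I lifted the lever until the rings sprang open, then threaded the board onto both posts. The board went down gently onto the pack (about 7 N at first touch, underside about 11 mm above the worktop). I then pushed the lever home with the closed fingertips.

**Last checks:**
- The last picture shows both rings closed on the posts, with the board lying over both of them.
- Depth readings put the board's top at 13.3 to 14.6 mm everywhere, so it lies flat.
- The lever's finger end reads 25.8 mm high, against 26.7 mm when it was home at the start. Pressing it lightly gave 7.7 N, with the finger end 0.8 to 1 mm lower than in the first touch (6.3 N). That fits home, but I could not read the root angle directly.
- The robot touches nothing. I moved nothing near the loose items, but took no final picture to confirm that the cup and loupe had stayed put.

**What disagreed or failed:**
- The fingers' real end sits about 33 to 40 mm short of the reported TCP. I found this when the fingers missed the lever at the expected height, and allowed for it from then on.
- My first try at closing, by pinching the lever's sides, failed. The pads held the lever too tightly to let it turn, so I let go and pushed on its upper face instead.

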